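Open the safety tub and make up two filler kits

ROBOT

A 6-joint arm with a two-finger parallel gripper is mounted at the origin on a cart in front of the work surface, level with it; the furniture and walls round the work are solid. World frame = base frame: x ahead of the robot, y to its left, z up, the work surface at z = 0. Lengths are in m, angles in rad, forces in N, time in s.
With the tool pointing down it reaches from about 0.35 to 0.775 m from the base axis. Payload 7.3 kg.
Tool frame: the origin (TCP) lies midway between the tips of the shut fingers; the grasp point (between the pads) lies robot.grasp_offset behind it (robot.grasp_offset is the distance from the TCP to the grasp point, in m); z points along the fingers, x is the direction in which the jaws open and shut, and the axes are right-handed (so a half turn about z gives the same grasp; the last joint's range is limited). The gripper opens to 92 mm and grips with 3 to 60 N. Pads are 19 mm wide; open, the fingers measure 130 mm over their backs; the gripper's body (75 mm by 190 mm) begins 47 mm behind the grasp point.
Start: joints at [0.988, 0.342, 1.524, -0, 1.275, -0.146], TCP at [0.222, 0.476, 0.227] pointing down, gripper open.
Joint ranges: [-2.53, 2.53], [-0.77, 2.02], [0.04, 2.7], [-1, 4.14], [0.28, 2.66], [-3.11, 3.11]. Speed limits (rad/s): [2.57, 2.57, 3.14, 3.14, 3.14, 3.14].

INTERFACE

Orientations are given as [roll, pitch, yaw] about the fixed x, y, z axes, in that order (R = Rz(yaw) Ry(pitch) Rx(roll)).
In Python, from cell import robot gives the robot as it stands. The module is installed in compiled form; this text tells all that it offers.
- The arm moves only by the tool move_arm, never from a script. Its argument "increments" is a list of rows, each a list of 7 numbers: the finger opening in mm, from 0 to 91.8, then the shift along the tool's x, y, z in mm, then the turn, a rotation vector about the tool's x, y, z in rad. A call has 1 to 12 rows; each row shifts and turns the pose as measured when the row begins, along the tool's axes as they then stand; what a row does not reach is not made up. A row lasts 1/8 s, in which the tool goes at most 62.5 mm and 10.7 degrees, less where a joint would pass 70% of its speed; a pose out of reach is approached as far as the arm can. A call is refused whole if a number of a shift passes 62.5 or a number of a turn 0.188, either way. A call with a gripper value outside its range is refused whole. The fingers move at their own pace and stop on an object; "newtons" is the grip in N (left out, the last holds). Time passes only in rows, so rows that do not move let the fingers close. It gives the time, the measured TCP pose, the force and the opening at its end, in the units of the state.
- robot.observe(): the state, without advancing time (a new reading comes with each control period).
- robot.read_camera(name): name is "scene" or "top"; returns a dict with "img" (480x640x3 uint8, red, green, blue), "fx", "fy", "cx", "cy" (pixels), "T" (4x4, takes a point from camera to world coordinates). Camera axes: x right, y down, z forward; pixel columns grow to the right and rows downward; lengths in m; the calibration is good to about 2 mm. A picture is of the moment at which its call begins. There is no depth.
- robot.hand_in(): hands the job in, once; it reports no verdict.
Trained networks look in the newest picture that a camera, given by its name, has taken for a name from the list of things; names that differ only in an ending like _2 or _b are one class to them, and where a whole thing is asked for, a point or a joint stands for the part that bears it (a point fixed in the world has none). Each returns a list of dicts, best first, with "conf" (0 to 1); they miss things now and then, are a little off and sometimes report something else, mostly with a low value. They report only what shows in the picture. A call takes as long as a camera call. They do not tell look-alikes from the thing itself.
- robot.look_for(thing, camera): "rect" ([left, top, width, height] in pixels, round what is visible of it).
The state is a dict: "time": time; "qpos": joint angles; "qvel": joint speeds; "joint_efforts": joint torques, N m; "tool_pos": TCP position; "tool_rot": TCP orientation; "contact_force": force on the tool from outside, world axes, zero at the start; "torque": the same for the moment, N m; "opening": finger opening in m.
Only numpy, scipy, OpenCV 4.12 (cv2) and the standard library are available. Lean on these libraries where they do the work, as an engineer would, in place of code of your own. Each camera call takes 0.05 s, during which the arm holds its last target.

TASK

Make up the two filler kits: each tray with a tin of filler needs one hardener vial from the white square tub. Carry the closed tub by the plain ribbed sides of its grey cap (not by the two squeeze tabs, which would unlatch it) and stand it in the square wooden holder so that it cannot turn; let go, then squeeze both tabs and, keeping them squeezed, turn the cap about a quarter turn anticlockwise as seen from above, lift it straight off and stand it rim down on the bench. Then stand one vial upright on the floor of each tray beside its tin, leaving the tub in the holder and the tins, marker, masking tape and tape measure where they are.

Things in the scene. Friction and masses are not known exactly. Their poses are not given: they have to be found in the camera images.
- tub: White plastic tub, 76 x 76 mm square, 54 mm high to its flat shoulder. Origin: centre of the underside; z up; x, y square to its sides. Closed it is 107 mm high and weighs about 0.5 kg; it starts on the bench. On the shoulder at the +x and -x sides a guard block 9 mm high stands either side of each cap tab's foot: they block the cap from turning until the tabs are squeezed.
- tub_rim (a point): Centre of the rim of the tub's round neck (50 mm across), 70 mm above the tub's underside. Inside, two round wells (20 mm wide, 32 mm deep, floor 22 mm above the underside) at the tub's x = -13 and +13 mm hold the vials, whose tops stand 28 mm above this rim. Axes as the tub's.
- cap: Grey hollow cap, open below, 61 mm across, 52 mm high, 85 g; the closed tub's lid. Origin: centre of its lower rim, z up. Closed, it sits 54.5 mm above the tub's underside, axes along the tub's. Its plain ribbed sides, 62 mm across, are at +y and -y; its squeeze tabs at +x and -x. It must rise 45 mm straight up to clear the vials, and stands on the bench on its rim.
- cap_tab_a (a point): Centre of the face of the tab at the cap's +x side, 24 mm above the cap's rim (the other tab lies opposite). Tabs are ribbed pads 18 mm wide, 11 to 36 mm above the rim, 69 mm over both at rest, on springs of about 7 N each fully in. Squeezing both by 3 mm or more lets the cap turn past the guard blocks.
- cap_top (a point): Centre of the cap's top, 52 mm above its rim. Two bayonet lugs inside hold the cap down and a springy seal presses it up, so it turns with a drag of 0.1 to 0.2 N m and the tub must be kept from turning. With the tabs in it turns anticlockwise from above only; from 50 to 130 degrees it is free to lift (80 is good).
- tab_a (a joint): Travel of the tab at the cap's +x side, m: 0 out (at rest), 0.0038 fully squeezed in.
- tab_b (a joint): Travel of the tab at the cap's -x side, m: 0 out (at rest), 0.0038 fully squeezed in.
- vial_a: Hardener vial: upright amber glass cylinder with black top, 18 mm across, 76 mm high, 35 g, in the tub well at the tub's x = -13 mm. Origin: centre of its underside, z up. The other vial stands 26 mm away, so grip it across the line through the two vials, on the 28 mm that stand above the neck's rim, and lift 40 mm straight up.
- vial_b: The second vial, alike, in the well at the tub's x = +13 mm.
- holder: Wooden holder fixed to the bench: plywood board 130 x 130 x 10 mm with four battens round a square recess 80 mm wide, batten tops 24 mm above the bench, bevelled from 88 mm wide at the top to 80 mm, 8 mm lower. Origin: centre of its underside; x and y square to the battens. The tub goes in square, any of the four ways round.
- holder_in (a point): Centre of the recess floor, 10 mm above the bench; the tub's underside rests here. Axes as the holder's.
- tray_a: Fixed aluminium tray, 150 (x) x 88 (y) mm, walls 22 mm high and 3 mm thick, floor 3 mm above the bench. Origin: centre of its underside. Its tin stands at x = +36 mm, the free end is at negative x: a vial fits at x = -40 mm, y = 0.
- tray_b: The second tray, alike, with its own tin.
- tin_a: Small round tin of filler, 66 mm across, 85 mm high, in tray_a. Origin: centre of its underside, z up.
- tin_b: The same tin, in tray_b.
- marker: Felt marker, 135 mm long, 16 mm thick, lying among the work, pointing away from the robot. Leave it. Origin: centre of the underside.
- masking_tape: Roll of masking tape lying flat, 109 mm across, 24 mm high, behind the work. Leave it. Origin: centre of the underside.
- tape_measure: Tape measure, 37 x 83 x 68 mm, behind the work. Leave it. Origin: centre of the underside.
There are look-alikes about, which are no part of the job. What is shaped like the cap but green or purple is not meant.

How it is judged:
On the way, in this order (a step that is already met when the one before it is completed fails the run):
1. the closed tub stands in the holder, let go (horizontal distance between tub and holder_in below 0.008 m and z of tub in the frame of holder_in below 0.004 m and angle between tub's own z axis and vertical below 0.05 rad and distance between cap and tub below 0.059 m and angle between the x axis of cap and the x axis of tub, either way round below 0.25 rad and contact force between the fingers and cap below 0.2 N and contact force between the fingers and tub below 0.2 N), for 0.2 s.
2. in the holder, both tabs are squeezed and the cap is turned (horizontal distance between tub and holder_in below 0.008 m and z of tub in the frame of holder_in below 0.006 m and value of joint each of tab_a, tab_b above 0.0022 m and distance between cap and tub below 0.061 m and angle between the x axis of cap and the x axis of tub, either way round above 0.6 rad), for 0.1 s.
3. the cap stands rim down on the bench, let go (height (world z) of cap below 0.006 m and angle between cap's own z axis and vertical below 0.15 rad and contact force between the fingers and cap below 0.2 N and linear speed of cap below 0.05 m/s), for 0.2 s.
At the end, for the whole second after the job is handed in: One vial stands upright (within 7 degrees) on the floor of each tray, inside its walls; the tub stands flat in the holder (centre within 8 mm); the cap stands rim down on the bench; the tins are within 30 mm of where they were; everything is at rest (((x of vial_a in the frame of tray_a between -0.067 and 0.067 m and y of vial_a in the frame of tray_a between -0.036 and 0.036 m and x of vial_b in the frame of tray_b between -0.067 and 0.067 m and y of vial_b in the frame of tray_b between -0.036 and 0.036 m) or (x of vial_a in the frame of tray_b between -0.067 and 0.067 m and y of vial_a in the frame of tray_b between -0.036 and 0.036 m and x of vial_b in the frame of tray_a between -0.067 and 0.067 m and y of vial_b in the frame of tray_a between -0.036 and 0.036 m)) and height (world z) of each of vial_a, vial_b, cap below 0.006 m and angle between each of vial_a, vial_b's own z axis and vertical below 0.12 rad and linear speed of each of vial_a, vial_b below 0.03 m/s and horizontal distance between tub and holder_in below 0.008 m and z of tub in the frame of holder_in below 0.004 m and angle between tub's own z axis and vertical below 0.05 rad and angle between cap's own z axis and vertical below 0.15 rad and distance of each of tin_a, tin_b from where it was at the start of the episode below 0.03 m); the robot touches nothing.
It fails at once if both tabs squeezed in while the tub is not standing in the holder and the cap is still on it (value of joint each of tab_a, tab_b above 0.002 m and distance between cap and tub below 0.061 m and (horizontal distance between tub and holder_in above 0.015 m or z of tub in the frame of holder_in above 0.02 m)).
It fails at once if a vial laid over or dropped on its side (angle between any of vial_a, vial_b's own z axis and vertical above 1 rad).
It fails at once if a tin tipped over (angle between any of tin_a, tin_b's own z axis and vertical above 0.5 rad).
It fails at once if marker, masking tape or tape measure moved by more than 40 mm (distance of any of marker, masking_tape, tape_measure from where it was at the start of the episode above 0.04 m).
It also fails if it takes over 72 s, if anything falls off the work surface, if the arm or the gripper's body presses on something with over 40 N, if the wrist force passes 120 N, or if a joint passes its speed limit or range.

## Working session

There is one attempt and no reset: what is moved stays moved. The work goes in short steps, Python scripts to look and compute and a tool call to move; the robot and the scene stay as the last step left them, time stands still between calls to the robot, and variables do not carry over. Pictures are saved under pics/ and viewed, and the job is handed in when it is done.

Besides the shell and the picture viewer there is one more tool, called in YAML: its name, and indented under it one key for each argument. move_arm: Moves the arm, as the interface text tells. Its arguments: {"type":"object","properties":{"increments":{"type":"array"},"newtons":{"type":"number"}},"required":["increments"]}

```bash
mkdir -p pics; ls
python3 - <<'E'
from cell import robot
import cv2,json
s=robot.observe();print(s, robot.grasp_offset)
for c in("scene","top"):
    r=robot.read_camera(c);cv2.imwrite(f"pics/{c}0.png",r["img"][:,:,::-1]);print(c,r["fx"],r["fy"],r["cx"],r["cy"],r["T"].round(4).tolist() if hasattr(r["T"],"round") else r["T"])
    for n in["tub","cap","holder","tray_a","tin_a","marker","masking_tape","tape_measure","vial_a"]:
        print(n,[(x["rect"],round(x["conf"],2)) for x in robot.look_for(n,c)])
E
```

```text
pics
{'time': 0.0, 'qpos': array([ 9.87966358e-01,  3.42719464e-01,  1.52503119e+00, -2.06504698e-05,
        1.27538981e+00, -1.46007338e-01]), 'qvel': array([-0.00058162,  0.00157881,  0.00021032, -0.0006414 , -0.00023927,
        0.00050741]), 'joint_efforts': array([-2.01436691e-03, -4.31232655e+01, -2.44217581e+01,  7.16942246e-02,
        5.59248368e-02, -1.79287858e-04]), 'tool_pos': array([0.22186754, 0.47535986, 0.22604171]), 'tool_rot': array([-3.14138700e+00,  1.53422097e-03,  1.13397988e+00]), 'contact_force': array([-0.47525464,  0.53520813, -0.1866783 ]), 'torque': array([ 0.0243811 , -0.00880622,  0.0057912 ]), 'opening': 0.09142292825276148} 0.0188
scene 535.5003326682285 535.5003326682285 323.66855583053746 247.03913558639098 [[0.8097, -0.3576, 0.4652, 0.0154], [-0.5866, -0.5109, 0.6283, -0.7137], [0.013, -0.7817, -0.6235, 0.7761], [0.0, 0.0, 0.0, 1.0]]
tub [([322.8, 283.8, 43.9, 43.2], 0.95)]
cap [([270.4, 352.3, 35.3, 43.2], 0.64), ([324.0, 263.0, 37.7, 39.5], 0.63), ([258.2, 297.8, 33.5, 45.9], 0.6)]
holder [([235.5, 228.0, 74.2, 49.0], 0.63)]
tray_a [([378.6, 328
[... 557 characters left out ...]
8.0, 47.7], 0.72)]
cap [([410.1, 315.9, 34.1, 27.7], 0.88), ([349.5, 291.8, 33.4, 31.1], 0.86), ([368.9, 218.4, 37.2, 37.0], 0.76), ([233.8, 218.2, 64.4, 65.7], 0.36)]
holder [([232.5, 212.9, 69.5, 73.8], 0.76), ([455.7, 181.0, 45.0, 39.7], 0.58)]
tray_a [([447.3, 180.6, 55.7, 78.7], 0.71), ([137.1, 213.9, 60.8, 81.3], 0.68), ([367.6, 220.5, 34.3, 33.0], 0.63)]
tin_a [([457.1, 178.8, 41.6, 40.7], 0.9), ([140.9, 216.3, 39.4, 37.5], 0.69)]
marker [([316.1, 205.5, 11.6, 66.7], 0.78), ([366.6, 217.2, 37.3, 38.4], 0.5)]
masking_tape [([269.2, 115.3, 52.7, 52.2], 0.72)]
tape_measure [([396.2, 118.2, 33.9, 31.0], 0.59), ([369.6, 219.6, 35.1, 34.2], 0.17)]
vial_a [([395.0, 117.4, 35.1, 30.2], 0.31)]
```

View pics/scene0.png

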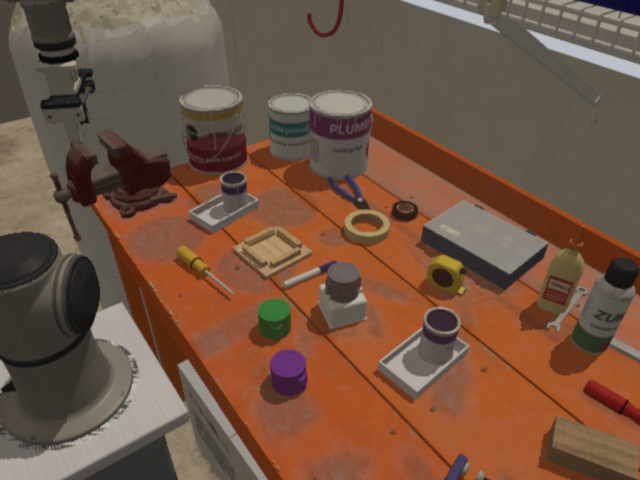

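View pics/top0.png

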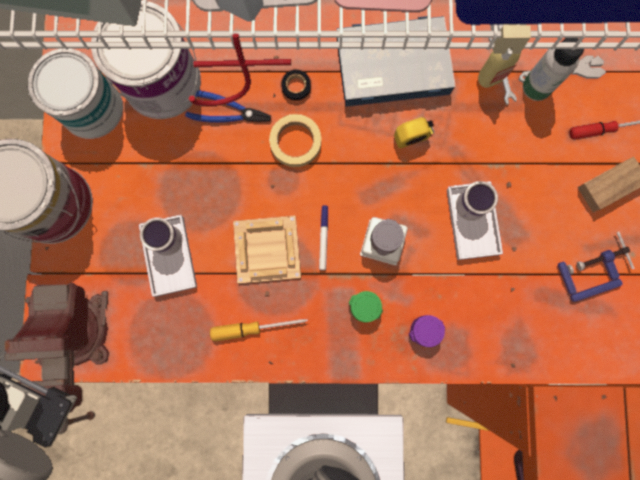

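Run:
```python
import cv2
a=cv2.imread("pics/top0.png");
cv2.imwrite("pics/topcropA.png",cv2.resize(a[205:285,340:440],None,fx=7,fy=7,interpolation=cv2.INTER_CUBIC))
cv2.imwrite("pics/topcropB.png",cv2.resize(a[200:300,215:315],None,fx=6,fy=6,interpolation=cv2.INTER_CUBIC))
b=cv2.imread("pics/scene0.png");
cv2.imwrite("pics/scropA.png",cv2.resize(b[250:340,300:390],None,fx=6,fy=6,interpolation=cv2.INTER_CUBIC))
```

```text
(no output)
```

View pics/topcropA.png

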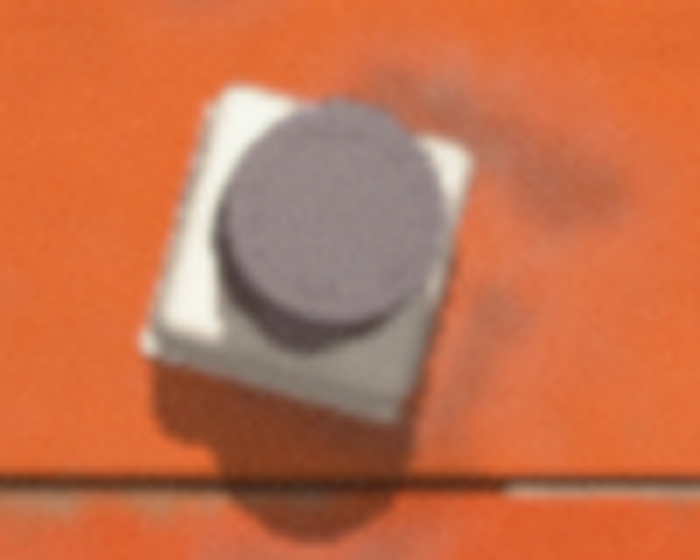

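View pics/topcropB.png

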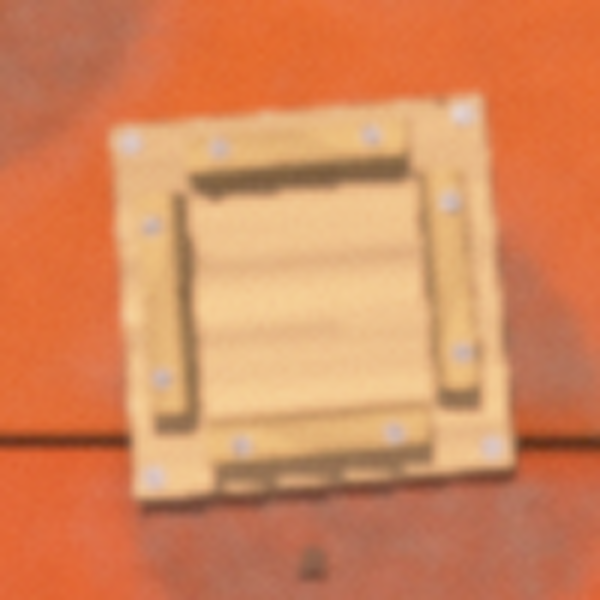

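View pics/scropA.png

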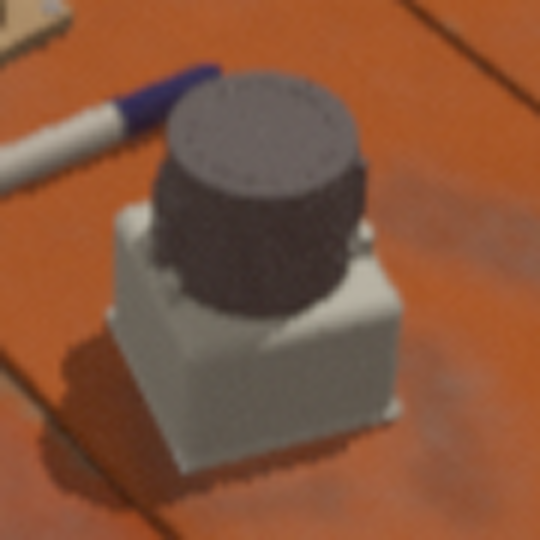

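The top view shows three things shaped like the cap: grey, on the white tub at (387,237); green at (366,307); purple at (428,332). I choose the grey one. In the crops its tabs and guard blocks lie along the image's near-vertical direction, roughly world x, and the plain sides lie left and right. The holder is at (267,250), and the trays are at (475,220) and (167,255). Next I'll fit the poses from both cameras.

```bash
cat > h.py <<'E'
import numpy as np,cv2
from scipy.optimize import minimize
from scipy.spatial.transform import Rotation as R
def box(x0,x1,y0,y1,z0,z1): return np.array([[x,y,z] for x in(x0,x1) for y in(y0,y1) for z in(z0,z1)],float)
def cyl(r,z0,z1,cx=0,cy=0):
    a=np.linspace(0,2*np.pi,48,endpoint=False)
    return np.array([[cx+r*np.cos(t),cy+r*np.sin(t),z] for t in a for z in(z0,z1)])
def proj(r,P):
    T=np.asarray(r["T"]);C=(P-T[:3,3])@T[:3,:3]
    return np.c_[r["fx"]*C[:,0]/C[:,2]+r["cx"],r["fy"]*C[:,1]/C[:,2]+r["cy"]]
def unproj(r,u,v,z):
    T=np.asarray(r["T"]);d=T[:3,:3]@np.array([(u-r["cx"])/r["fx"],(v-r["cy"])/r["fy"],1.])
    return T[:3,3]+d*(z-T[2,3])/d[2]
def place(P,x,y,yaw,z=0):
    c,s=np.cos(yaw),np.sin(yaw);return P@np.array([[c,s,0],[-s,c,0],[0,0,1]])+[x,y,z]
def sil(r,parts,p,S=4,z=0):
    m=np.zeros((480*S,640*S),np.uint8)
    for P in parts:
        q=proj(r,place(P,*p,z));h=cv2.convexHull(((q+.5)*S*16-8*1).astype(np.int32))
        cv2.fillConvexPoly(m,h,1,shift=4)
    return m
def fit(obs,parts,p0,S=3,margin=14,z=0):
    """obs list of (cam,mask) ; minimise xor"""
    big=[]
    for r,m in obs:
        q=np.vstack([proj(r,place(P,*p0,z)) for P in parts]);a=np.maximum(q.min(0).astype(int)-margin,0);b=q.max(0).astype(int)+margin
        big.append((r,cv2.resize(m.astype(np.uint8),None,fx=S,fy=S,interpolation=cv2.INTER_LINEAR),a*S,b*S))
    def f(d):
        p=np.array(p0)+np.array(d)*[.001,.001,.01];e=0
        for r,m,a,b in big:
            s=sil(r,parts,p,S,z)
            e+=np.count_nonzero(s[a[1]:b[1],a[0]:b[0]]!=m[a[1]:b[1],a[0]:b[0]])
        return e/S/S
    o=minimize(f,[0,0,0],method="Nelder-Mead",options=dict(initial_simplex=[[0,0,0],[12,0,0],[0,12,0],[0,0,12]],xatol=.05,fatol=.2,maxiter=200))
    return np.array(p0)+o.x*[.001,.001,.01],o.fun
E
cat > fit0.py <<'E'
from cell import robot
from h import *
cams={c:robot.read_camera(c) for c in("top","scene")}
def nonorange(img):
    h=cv2.cvtColor(img,cv2.COLOR_RGB2HSV);return h[...,1]<120
def wood(img):
    h=cv2.cvtColor(img,cv2.COLOR_RGB2HSV);return (h[...,0]>=11.5)&(h[...,0]<30)&(h[...,1]<175)
tub=[box(-.038,.038,-.038,.038,0,.054),np.vstack([cyl(.0305,.0545,.1065)]),box(-.0345,.0345,-.009,.009,.0655,.0905)]
hold=[box(-.065,.065,-.065,.065,0,.01)]
tray=[box(-.075,.075,-.044,.044,0,.022),cyl(.033,.003,.088,.036,0)]
t=cams["top"]
vis={c:cams[c]["img"][...,::-1].copy() for c in cams}
for name,parts,px,z,yaw,mk in(("tub",tub,(385,243),.03,-.28,nonorange),("holder",hold,(267,250),.01,.07,wood),("trayR",tray,(474,222),.01,.1,nonorange),("trayL",tray,(168,257),.01,.1,nonorange)):
    p0=list(unproj(t,*px,z)[:2])+[yaw]
    for cs in(("top","scene"),("top",),("scene",)):
        p,e=fit([(cams[c],mk(cams[c]["img"])) for c in cs],parts,p0)
        print(name,cs,p.round(4),round(e,1))
        if len(cs)==2:
            for c in cs:
                for P in parts:
                    h=cv2.convexHull(proj(cams[c],place(P,*p)).astype(np.float32)).round().astype(int);cv2.polylines(vis[c],[h],True,(255,0,255) if 1 else 0,1)
for c in vis:cv2.imwrite(f"pics/fit_{c}.png",vis[c])
m=np.hstack([nonorange(cams["top"]["img"])*255,wood(cams["top"]["img"])*255]).astype(np.uint8);cv2.imwrite("pics/masks.png",cv2.resize(m,(800,300)))
E
python3 fit0.py
```

```text
tub ('top', 'scene') [ 0.5003 -0.124  -0.2936] 545.1
tub ('top',) [ 0.5011 -0.1248 -0.2791] 70.1
tub ('scene',) [ 0.5012 -0.1202 -0.3416] 376.1
holder ('top', 'scene') [0.4858 0.1156 0.0933] 984.1
holder ('top',) [0.4856 0.1148 0.0897] 140.9
holder ('scene',) [0.4877 0.1228 0.0859] 611.6
trayR ('top', 'scene') [ 0.5452 -0.3116  0.1138] 807.9
trayR ('top',) [ 0.5453 -0.315   0.1252] 126.0
trayR ('scene',) [ 0.5459 -0.309   0.114 ] 354.1
trayL ('top', 'scene') [0.4708 0.3187 0.2277] 1139.8
trayL ('top',) [0.4711 0.318  0.2194] 141.8
trayL ('scene',) [0.472  0.3258 0.2106] 836.8
```

Run:
```python
import cv2,numpy as np
a=cv2.imread("pics/fit_top.png")[160:300,120:510];b=cv2.imread("pics/fit_scene.png")[160:410,180:490]
cv2.imwrite("pics/f1.png",cv2.resize(a,None,fx=2,fy=2,interpolation=cv2.INTER_CUBIC));cv2.imwrite("pics/f2.png",cv2.resize(b,None,fx=2.4,fy=2.4,interpolation=cv2.INTER_CUBIC))
```

```text
(no output)
```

View pics/f1.png

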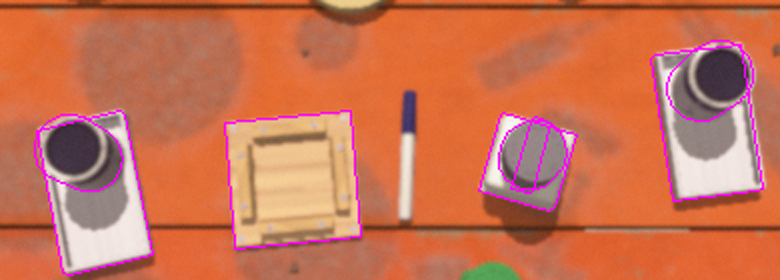

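View pics/f2.png

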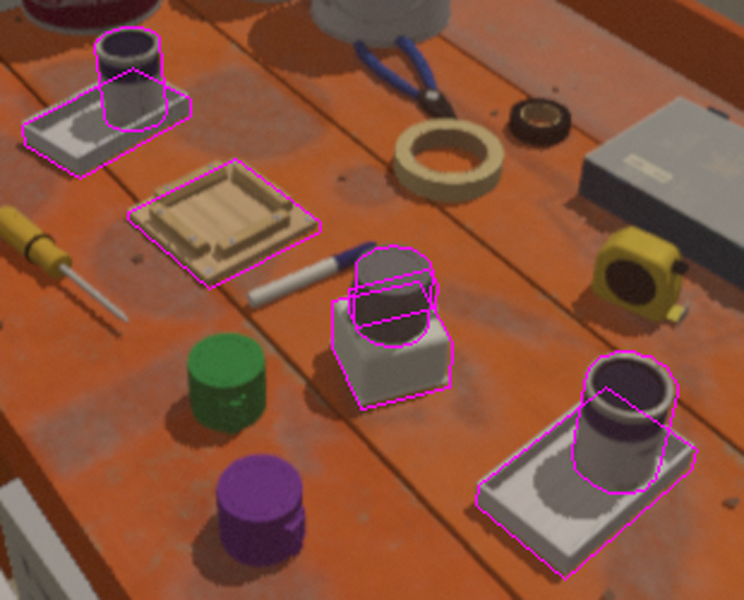

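The fitted outlines sit on the real edges in both views: tub (0.501,-0.124, yaw -0.285), holder (0.486,0.115, yaw 0.085), trays (0.545,-0.313) and (0.471,0.319). Sizes and reach agree with the description.

```bash
cat > plan.py <<'E'
import sys
from cell import robot
from h import *
def plan(x,y,z,yaw,n,op):
    s=robot.observe();p=s["tool_pos"].copy();r=R.from_euler("xyz",s["tool_rot"])
    g=R.from_euler("xyz",[np.pi,0,yaw]);t=np.array([x,y,z]);rv=(r.inv()*g).as_rotvec()/n;st=(t-p)/n
    print("now",p.round(4),s["tool_rot"].round(3),"op",round(s["opening"],4),"F",s["contact_force"].round(1),"t",s["time"],"q6",s["qpos"][5].round(2))
    for i in range(n):
        l=r.inv().apply(st)*1000;print([op]+[round(v,1) for v in l]+[round(v,3) for v in rv],end=",\n");r=r*R.from_rotvec(rv)
a=[float(v) for v in sys.argv[1:]]
plan(*a[:4],int(a[4]),a[5])
E
python3 plan.py .5008 -.124 .2 1.286 12 91.5
```

```text
now [0.2221 0.4757 0.2267] [ 3.142 -0.     1.134] op 0.0919 F [-0.9 -0.5 -0.9] t 1.1 q6 -0.15
[91.5, np.float64(-35.5), np.float64(42.2), np.float64(2.2), np.float64(0.0), np.float64(-0.0), np.float64(-0.013)],
[91.5, np.float64(-36.0), np.float64(41.7), np.float64(2.2), np.float64(0.0), np.float64(-0.0), np.float64(-0.013)],
[91.5, np.float64(-36.5), np.float64(41.3), np.float64(2.2), np.float64(0.0), np.float64(-0.0), np.float64(-0.013)],
[91.5, np.float64(-37.0), np.float64(40.8), np.float64(2.2), np.float64(0.0), np.float64(-0.0), np.float64(-0.013)],
[91.5, np.float64(-37.6), np.float64(40.3), np.float64(2.2), np.float64(0.0), np.float64(-0.0), np.float64(-0.013)],
[91.5, np.float64(-38.1), np.float64(39.9), np.float64(2.2), np.float64(0.0), np.float64(-0.0), np.float64(-0.013)],
[91.5, np.float64(-38.6), np.float64(39.4), np.float64(2.2), np.float64(0.0), np.float64(-0.0), np.float64(-0.013)],
[91.5, np.float64(-39.1), np.float64(38.9), np.float64(2.2), np.float64(0.0), np.float64(-0.0), np.float64(-0.013)],
[91.5, np.float64(-39.5), np.float64(38.4), np.float64(2.2), np.float64(0.0), np.float64(-0.0), np.float64(-0.013)],
[91.5, np.float64(-40.0), np.float64(37.9), np.float64(2.2), np.float64(0.0), np.float64(-0.0), np.float64(-0.013)],
[91.5, np.float64(-40.5), np.float64(37.4), np.float64(2.2), np.float64(0.0), np.float64(-0.0), np.float64(-0.013)],
[91.5, np.float64(-41.0), np.float64(36.9), np.float64(2.2), np.float64(0.0), np.float64(-0.0), np.float64(-0.013)],
```

```bash
sed -i 's/print(\[op\]+\[round(v,1) for v in l\]+\[round(v,3) for v in rv\],end=",\\n")/print(([op]+[round(float(v),1) for v in l]+[round(float(v),3) for v in rv]) if i in (0,n-1) else ".")/' plan.py; cat plan.py | tail -5
```

```text
print("now",p.round(4),s["tool_rot"].round(3),"op",round(s["opening"],4),"F",s["contact_force"].round(1),"t",s["time"],"q6",s["qpos"][5].round(2))
    for i in range(n):
        l=r.inv().apply(st)*1000;print(([op]+[round(float(v),1) for v in l]+[round(float(v),3) for v in rv]) if i in (0,n-1) else ".");r=r*R.from_rotvec(rv)
a=[float(v) for v in sys.argv[1:]]
plan(*a[:4],int(a[4]),a[5])
```

move_arm:
  increments:
    - [91.5,-36,42,2,0,0,-0.013]
    - [91.5,-36,42,2,0,0,-0.013]
    - [91.5,-36,41,2,0,0,-0.013]
    - [91.5,-37,41,2,0,0,-0.013]
    - [91.5,-38,40,2,0,0,-0.013]
    - [91.5,-38,40,2,0,0,-0.013]
    - [91.5,-39,39,2,0,0,-0.013]
    - [91.5,-39,39,2,0,0,-0.013]
    - [91.5,-39,38,2,0,0,-0.013]
    - [91.5,-40,38,2,0,0,-0.013]
    - [91.5,-40,37,2,0,0,-0.013]
    - [91.5,0,0,0,0,0,0]

```text
time: 2.6
tool_pos: [0.4888, -0.0886, 0.2053]
tool_rot: [3.134, -0.005, 1.284]
contact_force: [-0.2, 1.4, -0.5]
opening: 0.0913
```

```bash
python3 plan.py .5008 -.124 .13 1.286 4 91.5
```

```text
now [ 0.4888 -0.0886  0.2053] [ 3.134 -0.005  1.284] op 0.0913 F [-0.2  1.4 -0.5] t 2.6 q6 -1.62
[91.5, -7.7, 5.2, 18.8, 0.002, -0.001, -0.0]
.
.
[91.5, -7.7, 5.3, 18.8, 0.002, -0.001, -0.0]
```

move_arm:
  increments:
    - [91.5,-8,5,18,0.002,-0.001,0]
    - [91.5,-8,5,18,0.002,0,0]
    - [91.5,-8,5,18,0.002,0,0]
    - [91.5,-8,5,18,0,0,0]
    - [91.5,0,0,0,0,0,0]

```text
time: 3.22
tool_pos: [0.4982, -0.1218, 0.132]
tool_rot: [3.141, -0.005, 1.285]
contact_force: [-0.4, -0.1, 0.3]
opening: 0.0916
```

```bash
python3 plan.py .5008 -.124 .066 1.286 4 91.5
python3 - <<'E'
from cell import robot
import cv2,numpy as np
a=robot.read_camera("top")["img"][150:300,320:470,::-1];b=robot.read_camera("scene")["img"][200:350,270:420,::-1]
cv2.imwrite("pics/p1.png",cv2.resize(np.hstack([a,b]),(800,400),interpolation=cv2.INTER_CUBIC))
E
```

```text
now [ 0.4982 -0.1218  0.132 ] [ 3.141 -0.005  1.285] op 0.0916 F [-0.4 -0.1  0.3] t 3.225 q6 -1.68
[91.5, -0.4, 0.8, 16.5, 0.0, -0.001, -0.0]
.
.
[91.5, -0.4, 0.8, 16.5, 0.0, -0.001, -0.0]
```

View pics/p1.png

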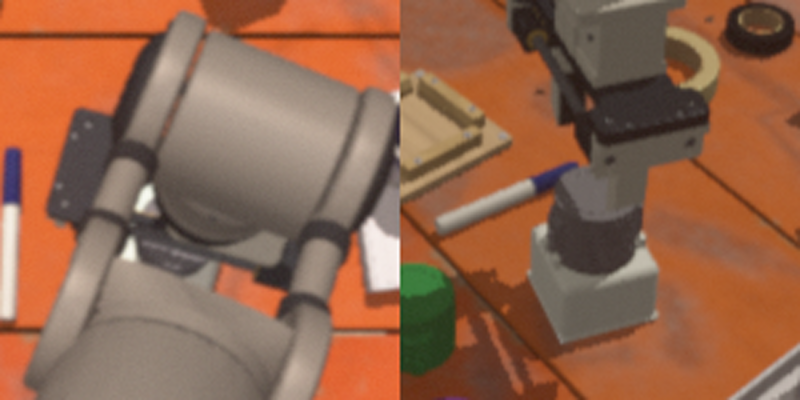

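The gripper is over the grey cap, with one finger in front of the plain side nearest the scene camera (about (600,190) in the crop). Descending.

move_arm:
  increments:
    - [91.5,0,1,17,0,0,0]
    - [91.5,0,1,17,0,0,0]
    - [91.5,0,1,16,0,0,0]
    - [91.5,0,0,15,0,0,0]
    - [91.5,0,0,0,0,0,0]

```text
time: 3.95
tool_pos: [0.5049, -0.1203, 0.072]
tool_rot: [3.129, -0.005, 1.289]
contact_force: [0.1, 0.1, -0.0]
opening: 0.0911
```

```bash
python3 plan.py .5008 -.124 .066 1.286 1 91.5
```

```text
now [ 0.5049 -0.1203  0.072 ] [ 3.129 -0.005  1.289] op 0.0911 F [ 0.1  0.1 -0. ] t 3.95 q6 -1.68
[91.5, -4.7, -3.0, 6.0, 0.012, -0.005, 0.002]
```

move_arm:
  increments:
    - [91.5,-4,-3,6,0.012,-0.004,0]
    - [91.5,0,0,0,0,0,0]

```text
time: 4.2
tool_pos: [0.5014, -0.1235, 0.0667]
tool_rot: [3.14, -0.0, 1.289]
contact_force: [0.0, 0.5, 0.9]
opening: 0.0915
```

```bash
python3 plan.py .5008 -.124 .066 1.286 1 91.5
```

```text
now [ 0.5014 -0.1235  0.0667] [ 3.14  -0.     1.289] op 0.0915 F [0.  0.5 0.9] t 4.2 q6 -1.68
[91.5, -0.6, -0.4, 0.7, 0.001, -0.0, 0.003]
```

Good. Gripping the plain sides.

move_arm:
  increments:
    - [66,0,0,0,0,0,0]
    - [60,0,0,0,0,0,0]
    - [50,0,0,0,0,0,0]
    - [50,0,0,0,0,0,0]
    - [50,0,0,0,0,0,0]
  newtons: 35

```text
time: 4.82
tool_pos: [0.5019, -0.1238, 0.0676]
tool_rot: [3.138, -0.0, 1.288]
contact_force: [0.1, -0.0, -0.8]
opening: 0.0611
```

```bash
python3 plan.py .5008 -.124 .12 1.286 3 50;python3 - <<'E'
from cell import robot
import cv2,numpy as np
b=robot.read_camera("scene")["img"][200:350,250:450,::-1]
cv2.imwrite("pics/p2.png",cv2.resize(b,(800,600),interpolation=cv2.INTER_CUBIC))
E
```

```text
now [ 0.5019 -0.1238  0.0676] [ 3.138 -0.     1.288] op 0.0611 F [ 0.1 -0.  -0.8] t 4.825 q6 -1.68
[50.0, -0.2, -0.3, -17.5, 0.001, -0.0, 0.001]
.
[50.0, -0.2, -0.3, -17.5, 0.001, -0.0, 0.001]
```

View pics/p2.png

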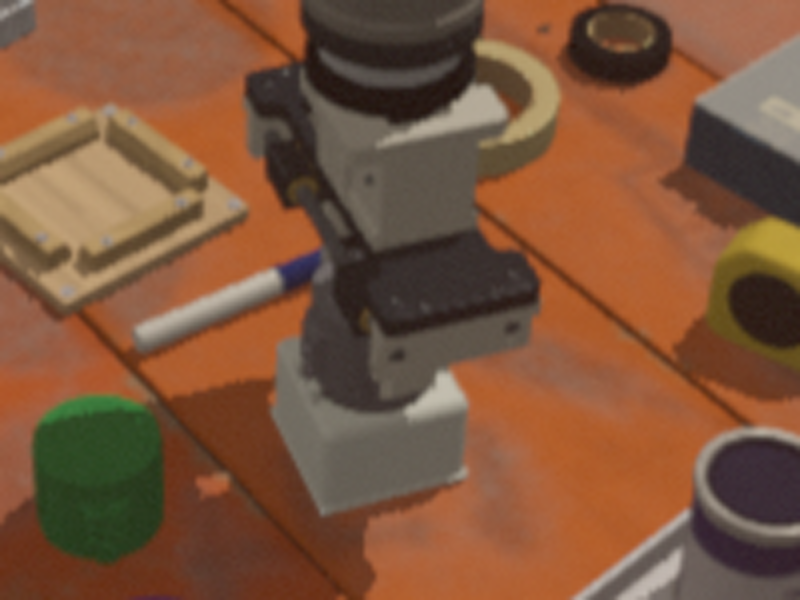

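Opening is 61 mm, matching the plain sides, and the cap is still seated on the tub. Lifting.

move_arm:
  increments:
    - [50,0,0,-15,0,0,0]
    - [50,0,0,-25,0,0,0]
    - [50,0,0,-25,0,0,0]
    - [50,0,0,-15,0,0,0]
    - [50,0,0,0,0,0,0]

```text
time: 5.5
tool_pos: [0.4996, -0.123, 0.1505]
tool_rot: [-3.139, -0.001, 1.289]
contact_force: [0.4, 0.1, -5.3]
opening: 0.0609
```

```bash
python3 plan.py .486 .1152 .15 1.656 10 50;python3 - <<'E'
from cell import robot
import cv2,numpy as np
b=robot.read_camera("scene")["img"][180:330,250:450,::-1]
cv2.imwrite("pics/p3.png",cv2.resize(b,(800,600),interpolation=cv2.INTER_CUBIC))
E
```

```text
now [ 0.4996 -0.123   0.1505] [-3.139e+00 -1.000e-03  1.289e+00] op 0.0609 F [ 0.4  0.1 -5.3] t 5.5 q6 -1.68
[50.0, 22.5, -7.9, 0.1, -0.0, -0.0, -0.037]
.
.
.
.
.
.
.
.
[50.0, 23.9, -0.2, 0.1, -0.0, -0.0, -0.037]
```

View pics/p3.png

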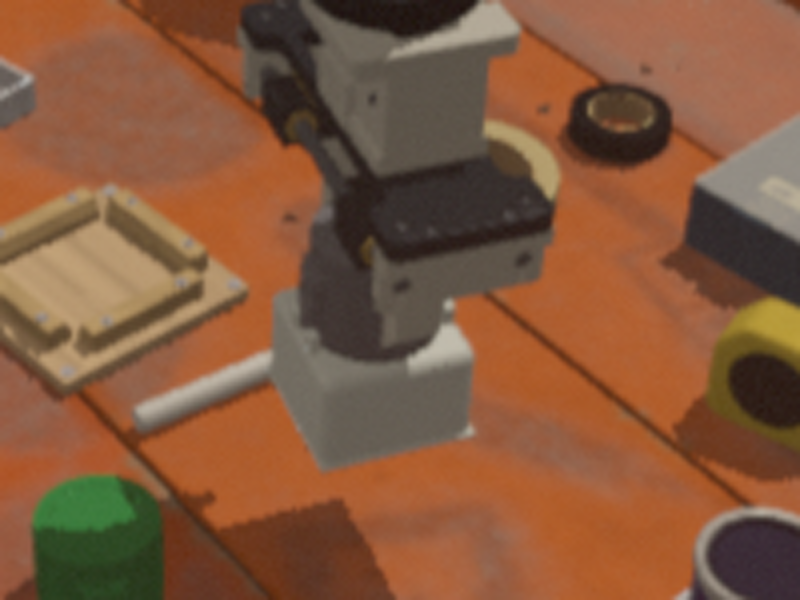

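The tub hangs level, with 5.3 N on the wrist against its weight of about 5 N. I'm moving it over the holder.

move_arm:
  increments:
    - [50,22,-8,0,0,0,-0.037]
    - [50,23,-7,0,0,0,-0.037]
    - [50,23,-6,0,0,0,-0.037]
    - [50,23,-5,0,0,0,-0.037]
    - [50,23,-4,0,0,0,-0.037]
    - [50,24,-4,0,0,0,-0.037]
    - [50,24,-3,0,0,0,-0.037]
    - [50,24,-2,0,0,0,-0.037]
    - [50,24,-1,0,0,0,-0.037]
    - [50,24,0,0,0,0,-0.037]
    - [50,0,0,0,0,0,0]

```text
time: 6.92
tool_pos: [0.477, 0.123, 0.1405]
tool_rot: [-3.116, -0.006, 1.669]
contact_force: [-0.6, 0.2, -5.5]
opening: 0.0612
```

```bash
python3 plan.py .486 .1152 .11 1.656 4 50
```

```text
now [0.477  0.123  0.1405] [-3.116 -0.006  1.669] op 0.0612 F [-0.6  0.2 -5.5] t 6.925 q6 -1.58
[50.0, -2.2, 2.2, 7.5, -0.006, -0.002, 0.003]
.
.
[50.0, -2.2, 2.1, 7.6, -0.006, -0.002, 0.003]
```

move_arm:
  increments:
    - [50,-3,3,3,-0.01,-0.003,0.005]
    - [50,-3,3,6,-0.01,-0.003,0.004]
    - [50,-2,2,8,-0.005,0,0.003]
    - [50,0,0,8,0,0,0]
    - [50,0,0,0,0,0,0]

```text
time: 7.55
tool_pos: [0.4852, 0.1129, 0.1119]
tool_rot: [-3.139, 0.001, 1.653]
contact_force: [-0.3, -0.0, -5.6]
opening: 0.0608
```

```bash
python3 plan.py .486 .1152 .1 1.656 1 50;cat > see.py <<'E'
from cell import robot
import cv2,numpy as np,sys
from h import *
n=sys.argv[1];u,v,w=map(int,sys.argv[2:5]);cam=sys.argv[5] if len(sys.argv)>5 else "scene"
c=robot.read_camera(cam);im=c["img"][:,:,::-1].copy()
S=4
k=800//w*1.0
b=cv2.resize(im[v:v+w*3//4,u:u+w],None,fx=k,fy=k,interpolation=cv2.INTER_CUBIC)
cv2.imwrite(f"pics/{n}.png",b[:600,:800])
E
python3 see.py p4 200 150 160
```

```text
now [0.4852 0.1129 0.1119] [-3.139e+00  1.000e-03  1.653e+00] op 0.0608 F [-0.3 -0.  -5.6] t 7.55 q6 -1.58
[50.0, 2.3, 1.0, 11.9, -0.002, 0.001, -0.003]
```

View pics/p4.png

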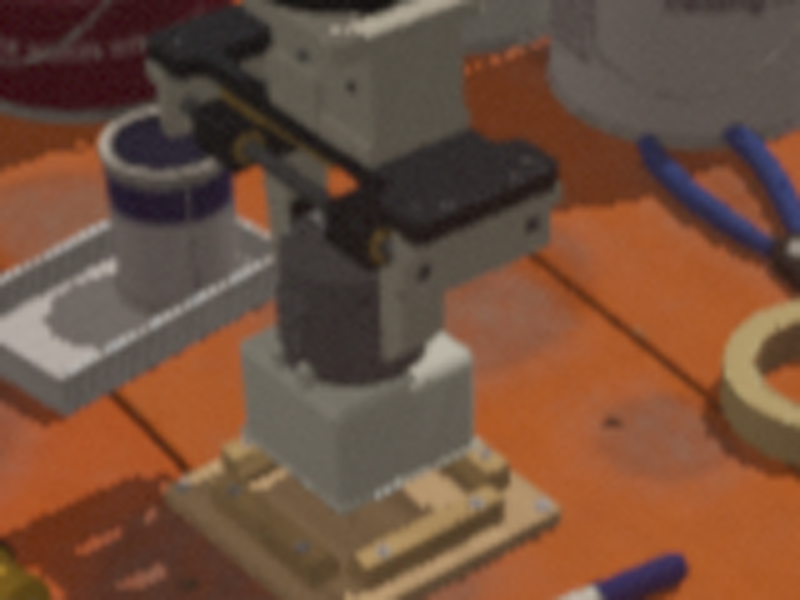

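The tub is centred and square over the recess. Lowering.

move_arm:
  increments:
    - [50,2,1,8,0,0,0]
    - [50,0,0,8,0,0,0]
    - [50,0,0,0,0,0,0]

```text
time: 7.98
tool_pos: [0.4866, 0.1153, 0.0954]
tool_rot: [-3.141, 0.001, 1.653]
contact_force: [0.0, -0.2, -5.8]
opening: 0.0611
```

```bash
python3 plan.py .486 .1152 .078 1.656 1 50
```

```text
now [0.4866 0.1153 0.0954] [-3.141e+00  1.000e-03  1.653e+00] op 0.0611 F [ 0.  -0.2 -5.8] t 7.975 q6 -1.57
[50.0, -0.1, -0.6, 17.4, -0.001, 0.001, -0.003]
```

move_arm:
  increments:
    - [50,0,0,5,0,0,0]
    - [50,0,0,5,0,0,0]
    - [50,0,0,5,0,0,0]
    - [50,0,0,0,0,0,0]

```text
time: 8.48
tool_pos: [0.4869, 0.1157, 0.0797]
tool_rot: [3.141, 0.0, 1.653]
contact_force: [-0.6, -0.5, -4.7]
opening: 0.061
```

```bash
python3 plan.py .486 .1152 .078 1.656 1 50
```

```text
now [0.4869 0.1157 0.0797] [3.141 0.    1.653] op 0.061 F [-0.6 -0.5 -4.7] t 8.475 q6 -1.57
[50.0, -0.5, -1.0, 1.7, 0.0, 0.0, -0.003]
```

move_arm:
  increments:
    - [50,0,0,2.5,0,0,0]
    - [50,0,0,1,0,0,0]

```text
time: 8.72
tool_pos: [0.4873, 0.1158, 0.0773]
tool_rot: [3.14, 0.001, 1.654]
contact_force: [-3.6, 0.2, 8.4]
opening: 0.061
```

```bash
python3 plan.py .486 .1152 .078 1.656 1 50; python3 see.py p5 200 170 160
```

```text
now [0.4873 0.1158 0.0773] [3.140e+00 1.000e-03 1.654e+00] op 0.061 F [-3.6  0.2  8.4] t 8.725 q6 -1.57
[50.0, -0.4, -1.3, -0.7, 0.001, 0.001, -0.002]
```

View pics/p5.png

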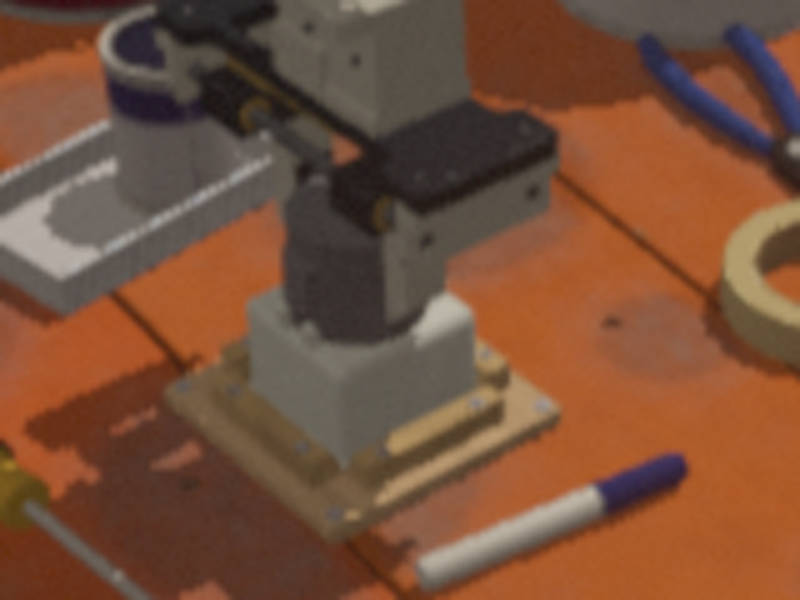

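The tub is seated in the recess: it pushes up with 8 N and the height is as expected. Releasing.

move_arm:
  increments:
    - [70,0,0,0,0,0,0]
    - [91.5,0,0,0,0,0,0]
    - [91.5,0,0,0,0,0,0]
    - [91.5,0,0,0,0,0,0]
    - [91.5,0,0,-20,0,0,0]
    - [91.5,0,0,-30,0,0,0]
    - [91.5,0,0,-25,0,0,0]
    - [91.5,0,0,0,0,0,0]

```text
time: 9.78
tool_pos: [0.4881, 0.1155, 0.1549]
tool_rot: [3.138, 0.001, 1.653]
contact_force: [-0.5, -0.7, -0.1]
opening: 0.0916
```

```bash
python3 plan.py .487 .1157 .15 .083 9 91.5; python3 see.py p6 200 170 160;python3 see.py p7 200 180 160 top
```

```text
now [0.4881 0.1155 0.1549] [3.138e+00 1.000e-03 1.653e+00] op 0.0916 F [-0.5 -0.7 -0.1] t 9.775 q6 -1.57
[91.5, 0.0, -0.1, 0.5, 0.0, -0.0, 0.174]
.
.
.
.
.
.
.
[91.5, -0.1, -0.1, 0.5, 0.0, -0.0, 0.174]
```

View pics/p6.png

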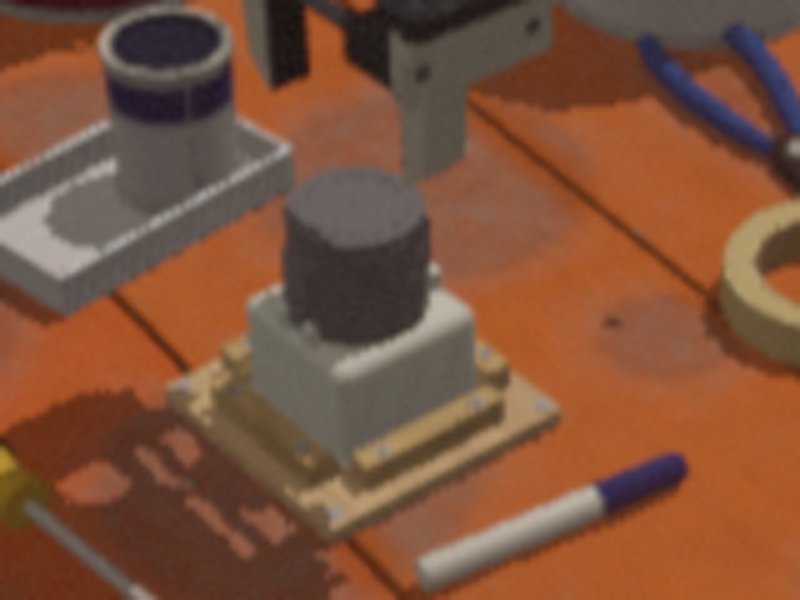

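View pics/p7.png

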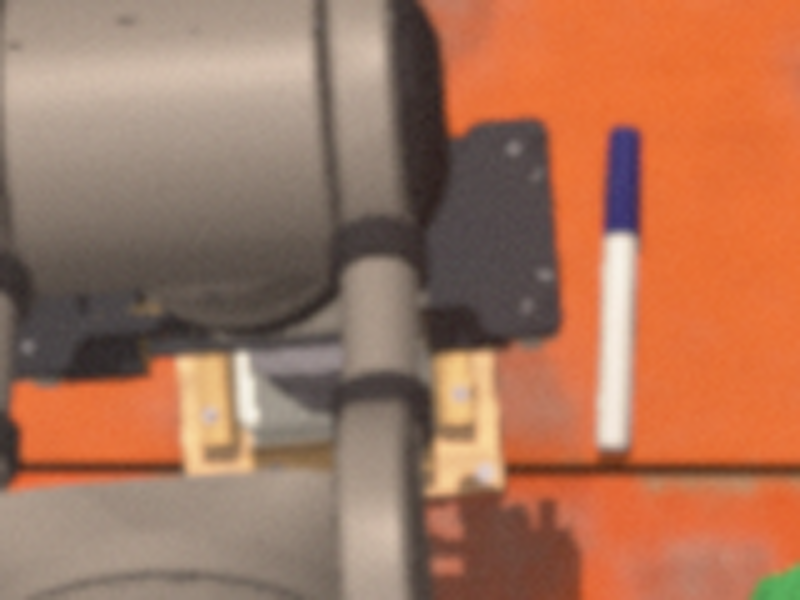

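The tub stands square in the holder, free of the fingers. Its tab faces the robot, with the guard block at (305,330) in the scene crop. Turning the gripper 90° to face the tabs.

move_arm:
  increments:
    - [91.5,0,0,0,0,0,0.174]
    - [91.5,0,0,0,0,0,0.174]
    - [91.5,0,0,0,0,0,0.174]
    - [91.5,0,0,0,0,0,0.174]
    - [91.5,0,0,0,0,0,0.174]
    - [91.5,0,0,0,0,0,0.174]
    - [91.5,0,0,0,0,0,0.174]
    - [91.5,0,0,0,0,0,0.174]
    - [91.5,0,0,0,0,0,0.174]
    - [91.5,0,0,0,0,0,0]

```text
time: 11.12
tool_pos: [0.4788, 0.1144, 0.1378]
tool_rot: [3.139, 0.027, 0.037]
contact_force: [0.6, 0.4, 0.6]
opening: 0.0917
```

```bash
python3 plan.py .487 .1157 .13 .083 2 91.5
```

```text
now [0.4788 0.1144 0.1378] [3.139 0.027 0.037] op 0.0917 F [0.6 0.4 0.6] t 11.125 q6 0.04
[91.5, 4.2, -0.5, 3.8, 0.001, 0.014, -0.023]
[91.5, 4.2, -0.4, 3.8, 0.001, 0.014, -0.023]
```

move_arm:
  increments:
    - [91.5,4,0,0,0,0.014,-0.023]
    - [91.5,4,0,0,0,0.013,-0.023]
    - [91.5,0,0,0,0,0,0]

```text
time: 11.5
tool_pos: [0.4867, 0.1148, 0.1363]
tool_rot: [3.14, 0.001, 0.093]
contact_force: [1.1, 0.4, -0.2]
opening: 0.0913
```

```bash
python3 plan.py .487 .1157 .13 .083 1 91.5; python3 see.py p8 200 170 160
```

```text
now [0.4867 0.1148 0.1363] [3.14e+00 1.00e-03 9.30e-02] op 0.0913 F [ 1.1  0.4 -0.2] t 11.5 q6 -0.01
[91.5, 0.4, -0.9, 6.3, 0.002, 0.001, 0.01]
```

View pics/p8.png

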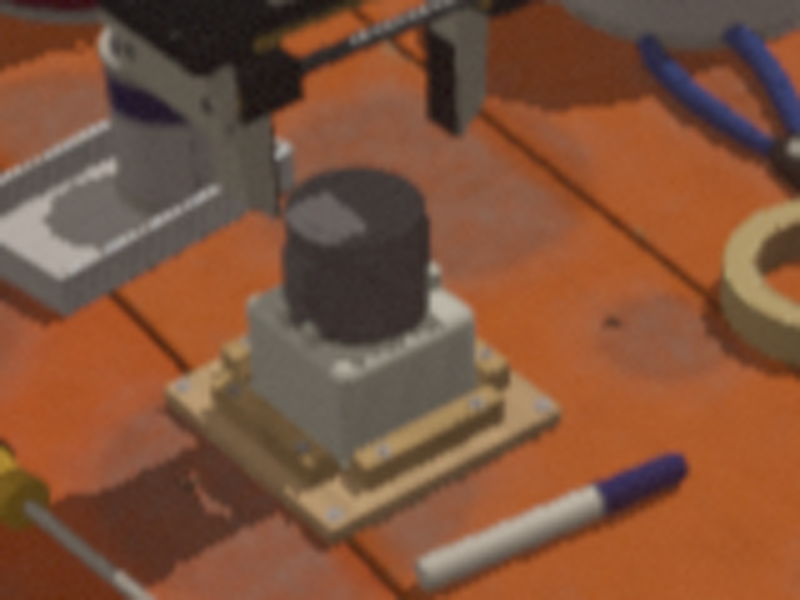

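move_arm:
  increments:
    - [91.5,0,-1,12,0,0,0.01]
    - [91.5,0,0,14,0,0,0]
    - [91.5,0,0,12,0,0,0]
    - [91.5,0,0,0,0,0,0]

```text
time: 12.05
tool_pos: [0.4858, 0.1157, 0.0949]
tool_rot: [3.14, 0.002, 0.083]
contact_force: [-0.4, -0.3, 0.6]
opening: 0.091
```

```bash
python3 plan.py .487 .1157 .0785 .083 2 91.5
```

```text
now [0.4858 0.1157 0.0949] [3.14e+00 2.00e-03 8.30e-02] op 0.091 F [-0.4 -0.3  0.6] t 12.05 q6 -0.0
[91.5, 0.6, 0.0, 8.2, 0.001, 0.001, -0.0]
[91.5, 0.6, 0.0, 8.2, 0.001, 0.001, -0.0]
```

move_arm:
  increments:
    - [91.5,0.5,0,8,0,0,0]
    - [91.5,0.5,0,8,0,0,0]
    - [91.5,0,0,0,0,0,0]

```text
time: 12.42
tool_pos: [0.4871, 0.1158, 0.0779]
tool_rot: [3.14, 0.002, 0.083]
contact_force: [1.0, -0.5, -0.1]
opening: 0.0914
```

```bash
python3 plan.py .487 .1157 .0785 .083 1 91.5; python3 see.py p9 210 180 100
```

```text
now [0.4871 0.1158 0.0779] [3.14e+00 2.00e-03 8.30e-02] op 0.0914 F [ 1.  -0.5 -0.1] t 12.425 q6 -0.0
[91.5, -0.1, 0.1, -0.6, 0.002, 0.002, -0.0]
```

View pics/p9.png

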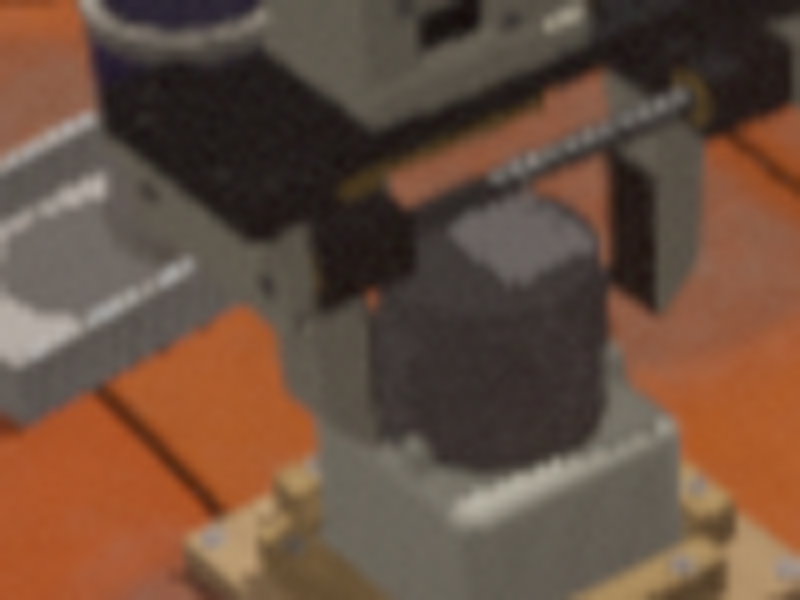

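The fingers stand on either side of the tabs, with the tips about 5 mm above the guard blocks. Squeezing.

move_arm:
  increments:
    - [74,0,0,0,0,0,0]
    - [66,0,0,0,0,0,0]
    - [55,0,0,0,0,0,0]
    - [55,0,0,0,0,0,0]
    - [55,0,0,0,0,0,0]
  newtons: 35

```text
time: 13.1
tool_pos: [0.4859, 0.1157, 0.0789]
tool_rot: [3.14, 0.004, 0.083]
contact_force: [-0.4, 0.1, -1.7]
opening: 0.061
```

```bash
python3 plan.py .487 .1157 .0785 1.48 8 55; python3 see.py p10 210 180 100
```

```text
now [0.4859 0.1157 0.0789] [3.14  0.004 0.083] op 0.061 F [-0.4  0.1 -1.7] t 13.1 q6 -0.0
[55.0, 0.1, 0.0, 0.0, -0.0, 0.001, -0.175]
.
.
.
.
.
.
[55.0, 0.0, 0.1, 0.0, -0.0, 0.001, -0.175]
```

View pics/p10.png

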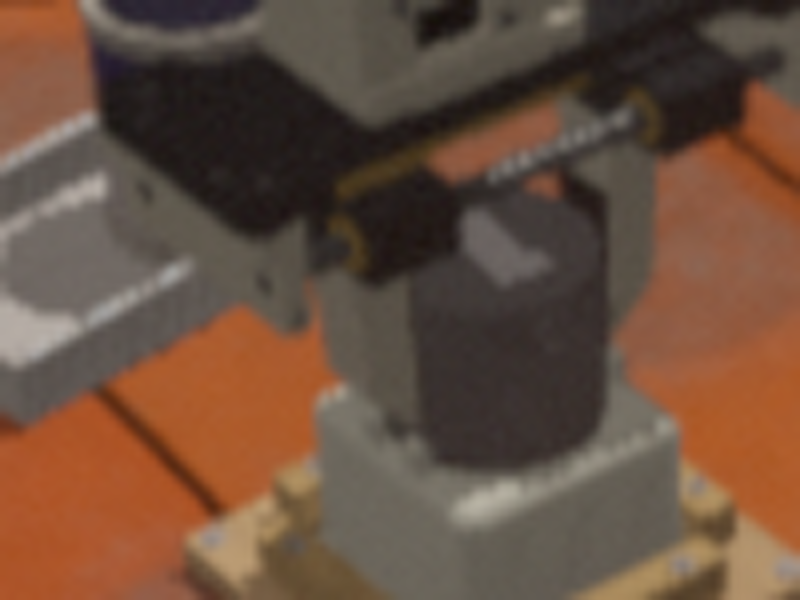

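Opening is 61 mm, so both tabs are in (69 - 2×3.8). I'll turn in small batches because fast turns made the tool drift.

move_arm:
  increments:
    - [55,0,0,0,0,0,-0.08]
    - [55,0,0,0,0,0,-0.08]
    - [55,0,0,0,0,0,-0.08]

```text
time: 13.52
tool_pos: [0.4868, 0.1158, 0.0788]
tool_rot: [3.141, 0.002, 0.328]
contact_force: [-1.1, -0.4, -0.2]
opening: 0.0609
```

```bash
python3 plan.py .487 .1157 .0785 1.48 8 55
```

```text
now [0.4868 0.1158 0.0788] [3.141e+00 2.000e-03 3.280e-01] op 0.0609 F [-1.1 -0.4 -0.2] t 13.525 q6 -0.25
[55.0, 0.0, 0.0, 0.0, -0.0, 0.0, -0.144]
.
.
.
.
.
.
[55.0, -0.0, 0.0, 0.0, -0.0, 0.0, -0.144]
```

No drift at this speed.

move_arm:
  increments:
    - [55,0,0,0,0,0,-0.1]
    - [55,0,0,0,0,0,-0.1]
    - [55,0,0,0,0,0,-0.1]
    - [55,0,0,0,0,0,-0.1]
    - [55,0,0,0,0,0,-0.1]

```text
time: 14.15
tool_pos: [0.4863, 0.1165, 0.0792]
tool_rot: [-3.139, 0.001, 0.839]
contact_force: [-0.8, 1.6, 2.4]
opening: 0.0612
```

```bash
python3 plan.py .487 .1157 .0785 1.48 8 55; python3 see.py p11 210 180 100
```

```text
now [0.4863 0.1165 0.0792] [-3.139e+00  1.000e-03  8.390e-01] op 0.0612 F [-0.8  1.6  2.4] t 14.15 q6 -0.76
[55.0, -0.0, 0.1, 0.1, -0.0, 0.0, -0.08]
.
.
.
.
.
.
[55.0, -0.1, 0.1, 0.1, -0.0, 0.0, -0.08]
```

View pics/p11.png

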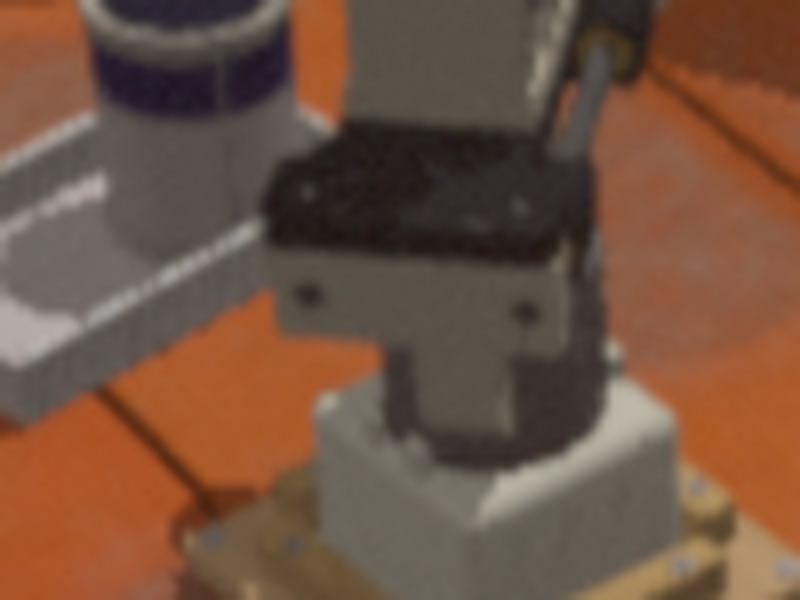

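move_arm:
  increments:
    - [55,0,0,0,0,0,-0.1]
    - [55,0,0,0,0,0,-0.1]
    - [55,0,0,0,0,0,-0.1]
    - [55,0,0,0,0,0,-0.1]
    - [55,0,0,0,0,0,-0.1]
    - [55,0,0,0,0,0,-0.1]
    - [55,0,0,0,0,0,-0.04]
    - [55,0,0,0,0,0,0]

```text
time: 15.2
tool_pos: [0.4854, 0.1166, 0.0804]
tool_rot: [-3.137, -0.001, 1.488]
contact_force: [-1.6, -0.0, 1.6]
opening: 0.0609
```

```bash
python3 plan.py .4866 .1157 .0785 1.48 8 55; python3 see.py p12 210 180 100
```

```text
now [0.4854 0.1166 0.0804] [-3.137e+00 -1.000e-03  1.488e+00] op 0.0609 F [-1.6 -0.   1.6] t 15.2 q6 -1.41
[55.0, -0.1, 0.2, 0.2, -0.001, -0.0, 0.001]
.
.
.
.
.
.
[55.0, -0.1, 0.2, 0.2, -0.001, -0.0, 0.001]
```

View pics/p12.png

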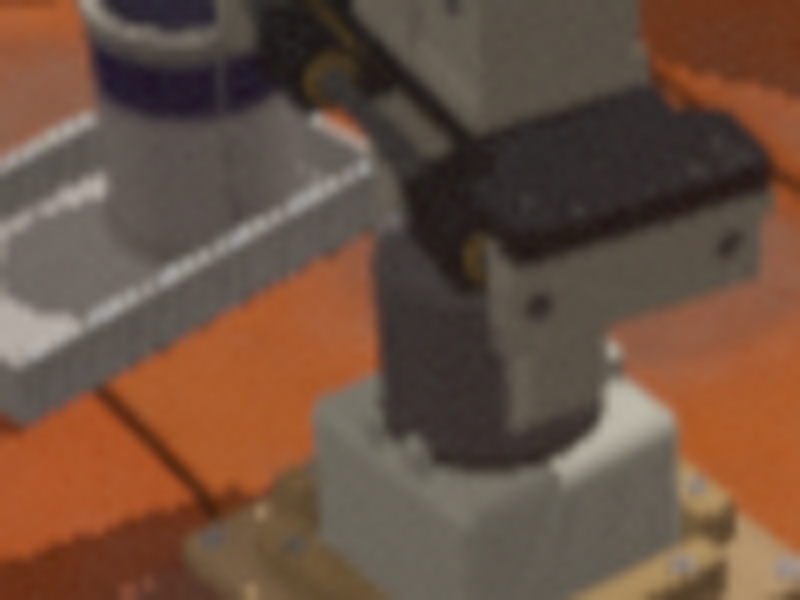

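The tub has not moved and the grip turned 80° with the tabs in. Lifting straight up slowly.

move_arm:
  increments:
    - [55,0,0,-8,-0.004,0,0]
    - [55,0,0,-10,0,0,0]
    - [55,0,0,0,0,0,0]

```text
time: 15.62
tool_pos: [0.4866, 0.1166, 0.0999]
tool_rot: [3.139, -0.002, 1.486]
contact_force: [0.8, -0.3, -0.1]
opening: 0.0611
```

```bash
python3 plan.py .4862 .1162 .14 1.48 3 55; python3 see.py p13 210 180 100
```

```text
now [0.4866 0.1166 0.0999] [ 3.139e+00 -2.000e-03  1.486e+00] op 0.0611 F [ 0.8 -0.3 -0.1] t 15.625 q6 -1.41
[55.0, -0.1, -0.1, -13.4, 0.001, -0.001, 0.002]
.
[55.0, -0.1, -0.1, -13.4, 0.001, -0.001, 0.002]
```

View pics/p13.png

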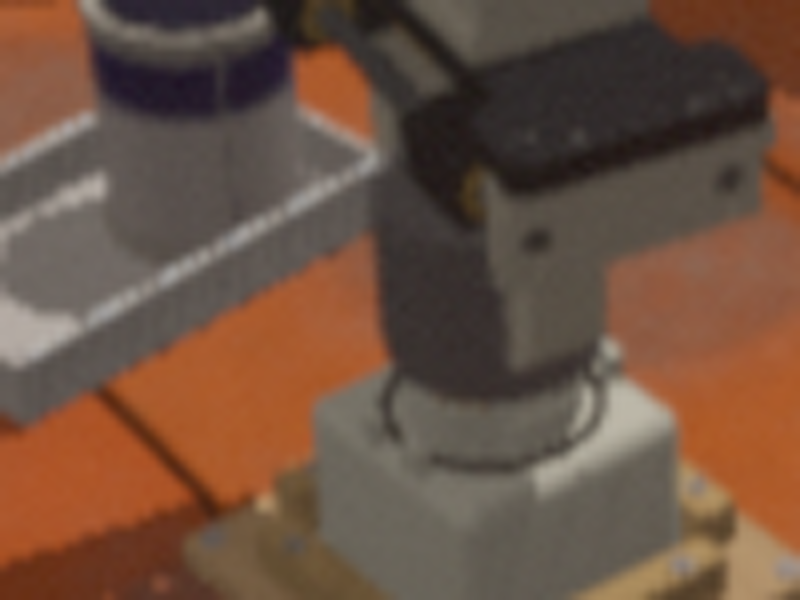

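The cap has come free: the neck shows at (490,430) and the tub stayed down. Raising it clear of the vials.

move_arm:
  increments:
    - [55,0,0,-12,0,0,0]
    - [55,0,0,-14,0,0,0]
    - [55,0,0,-14,0,0,0]
    - [55,0,0,-14,0,0,0]
    - [55,0,0,-14,0,0,0]
    - [55,0,0,0,0,0,0]

```text
time: 16.42
tool_pos: [0.4869, 0.1165, 0.1739]
tool_rot: [3.137, -0.002, 1.486]
contact_force: [0.2, -0.5, -0.6]
opening: 0.0613
```

```bash
python3 plan.py .5 -.124 .17 1.48 9 55; python3 see.py p14 190 150 133
```

```text
now [0.4869 0.1165 0.1739] [ 3.137e+00 -2.000e-03  1.486e+00] op 0.0613 F [ 0.2 -0.5 -0.6] t 16.425 q6 -1.41
[55.0, -26.5, 3.7, 0.4, 0.001, -0.0, 0.001]
.
.
.
.
.
.
.
[55.0, -26.5, 3.9, 0.4, 0.001, -0.0, 0.001]
```

View pics/p14.png

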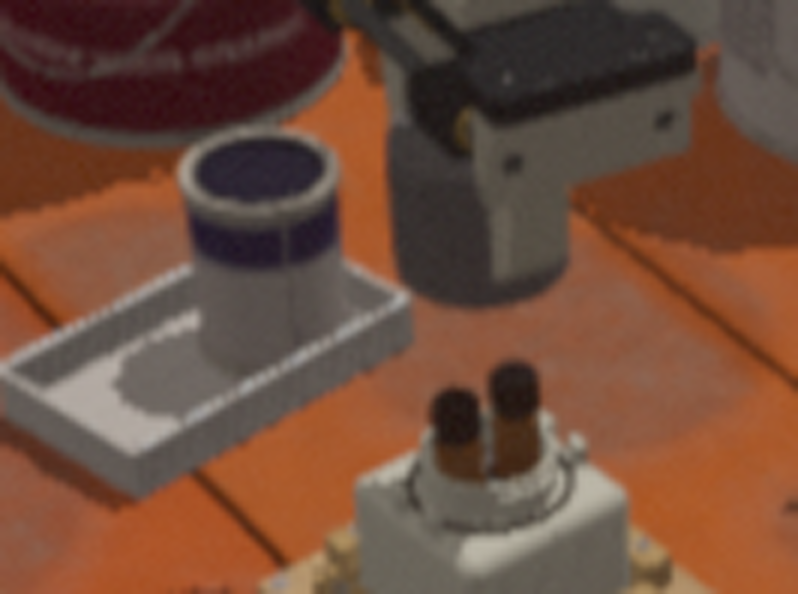

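The cap is off, and both vials stand in the wells at (457,430) and (515,420). I'm carrying the cap to the bench where the tub stood.

move_arm:
  increments:
    - [55,-26,4,0,0,0,0]
    - [55,-26,4,0,0,0,0]
    - [55,-26,4,0,0,0,0]
    - [55,-26,4,0,0,0,0]
    - [55,-26,4,0,0,0,0]
    - [55,-26,4,0,0,0,0]
    - [55,-26,4,0,0,0,0]
    - [55,-26,4,0,0,0,0]
    - [55,-26,4,0,0,0,0]
    - [55,0,0,0,0,0,0]

```text
time: 17.73
tool_pos: [0.4994, -0.126, 0.1672]
tool_rot: [-3.134, -0.004, 1.487]
contact_force: [-0.4, -0.1, -1.2]
opening: 0.0609
```

```bash
python3 plan.py .5 -.115 .08 1.48 5 55
```

```text
now [ 0.4994 -0.126   0.1672] [-3.134 -0.004  1.487] op 0.0609 F [-0.4 -0.1 -1.2] t 17.725 q6 -1.88
[55.0, 2.1, 0.1, 17.4, -0.001, -0.001, 0.001]
.
.
.
[55.0, 2.2, -0.1, 17.4, -0.001, -0.001, 0.001]
```

move_arm:
  increments:
    - [55,1,0,25,-0.002,-0.002,0]
    - [55,1,0,30,-0.002,-0.002,0]
    - [55,1,0,30,-0.002,0,0]
    - [55,0,0,20,0,0,0]
    - [55,0,0,0,0,0,0]
    - [55,0,0,0,0,0,0]

```text
time: 18.48
tool_pos: [0.4981, -0.118, 0.0588]
tool_rot: [-3.138, -0.002, 1.488]
contact_force: [-0.4, 0.2, -0.5]
opening: 0.0607
```

```bash
python3 plan.py .5 -.12 .016 1.48 3 55; python3 see.py p15 260 180 160
```

```text
now [ 0.4981 -0.118   0.0588] [-3.138e+00 -2.000e-03  1.488e+00] op 0.0607 F [-0.4  0.2 -0.5] t 18.475 q6 -1.87
[55.0, -0.6, 0.7, 14.3, -0.001, -0.001, 0.003]
.
[55.0, -0.6, 0.7, 14.3, -0.001, -0.001, 0.003]
```

View pics/p15.png

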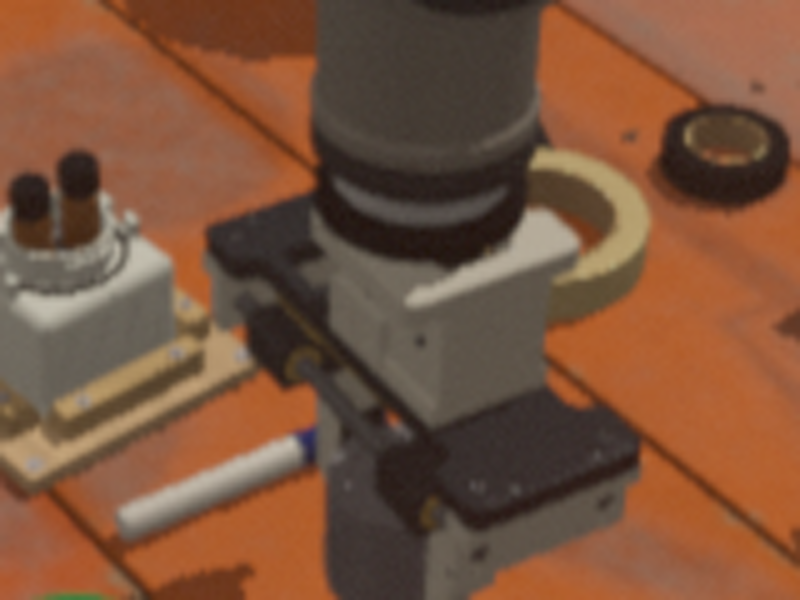

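move_arm:
  increments:
    - [55,0,0,14,0,0,0]
    - [55,0,0,14,0,0,0]
    - [55,0,0,10,0,0,0]
    - [55,0,0,0,0,0,0]

```text
time: 19.02
tool_pos: [0.4986, -0.1181, 0.0193]
tool_rot: [-3.14, -0.002, 1.488]
contact_force: [-0.3, 0.3, -1.6]
opening: 0.0608
```

```bash
python3 plan.py .5 -.12 .015 1.48 1 55; python3 see.py p16 280 230 133
```

```text
now [ 0.4986 -0.1181  0.0193] [-3.140e+00 -2.000e-03  1.488e+00] op 0.0608 F [-0.3  0.3 -1.6] t 19.025 q6 -1.87
[55.0, -1.8, 1.6, 4.3, -0.001, -0.002, 0.008]
```

View pics/p16.png

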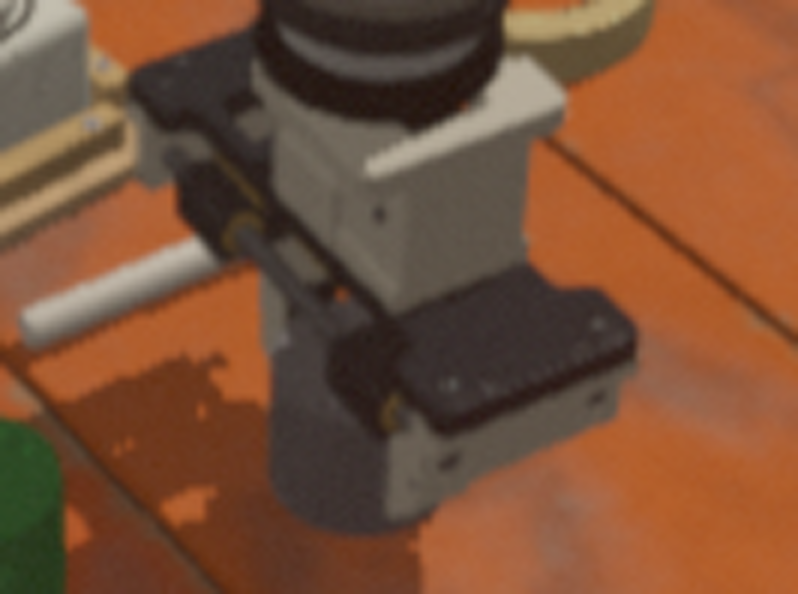

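move_arm:
  increments:
    - [55,0,0,4,0,0,0]
    - [55,0,0,1,0,0,0]

```text
time: 19.32
tool_pos: [0.4992, -0.1184, 0.0149]
tool_rot: [3.141, -0.001, 1.488]
contact_force: [0.2, -0.7, -0.9]
opening: 0.061
```

```bash
python3 plan.py .5 -.12 .015 1.48 1 55
```

```text
now [ 0.4992 -0.1184  0.0149] [ 3.141e+00 -1.000e-03  1.488e+00] op 0.061 F [ 0.2 -0.7 -0.9] t 19.325 q6 -1.87
[55.0, -1.5, 0.9, -0.1, 0.0, -0.001, 0.008]
```

move_arm:
  increments:
    - [55,0,0,1.5,0,0,0]
    - [55,0,0,0.5,0,0,0]

```text
time: 19.58
tool_pos: [0.4995, -0.1185, 0.0142]
tool_rot: [3.14, -0.001, 1.488]
contact_force: [-1.5, 1.1, 2.9]
opening: 0.0609
```

Contact (+2.9 N). Releasing gradually and rising.

move_arm:
  increments:
    - [64,0,0,0,0,0,0]
    - [76,0,0,0,0,0,0]
    - [91.5,0,0,0,0,0,0]
    - [91.5,0,0,0,0,0,0]
    - [91.5,0,0,0,0,0,0]
    - [91.5,0,0,-25,0,0,0]
    - [91.5,0,0,-35,0,0,0]
    - [91.5,0,0,-40,0,0,0]
    - [91.5,0,0,-40,0,0,0]
    - [91.5,0,0,0,0,0,0]

```text
time: 20.82
tool_pos: [0.4994, -0.1187, 0.158]
tool_rot: [3.141, -0.001, 1.488]
contact_force: [0.0, 0.4, 0.0]
opening: 0.0916
```

```bash
python3 see.py p17 260 200 160; python3 see.py p17t 210 190 100 top
python3 - <<'E'
from cell import robot
from h import *
r=robot.read_camera("top");s=robot.read_camera("scene")
for z in(.106,):
  for x in(-.013,.013):
    P=place(np.array([[x,0,z+.002]]),.4866,.116,.083);print(proj(r,P),proj(s,P))
E
```

```text
[[261.47045571 248.98438114]] [[266.08042936 216.78710223]]
[[260.56055671 235.4989873 ]] [[275.81556767 212.36599204]]
```

View pics/p17.png

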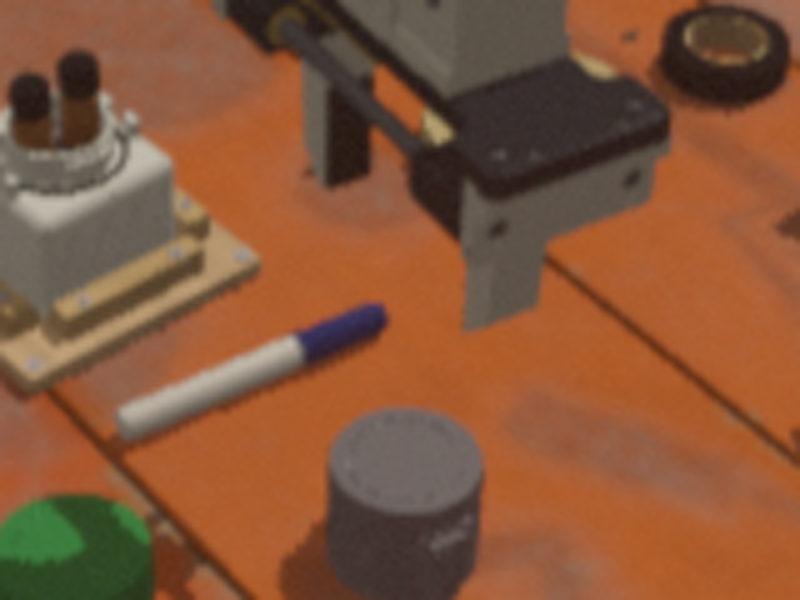

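View pics/p17t.png

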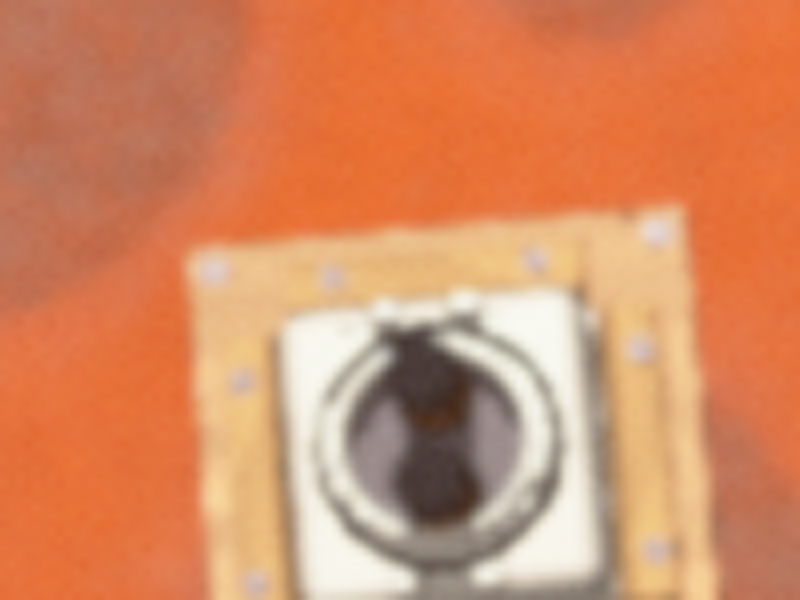

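The cap stands rim down on the bench. In the top view the vial tops sit about 3 px off my prediction, so I'll check the camera against the tool using the cap's known position.

Run:
```python
from cell import robot
from h import *
cams={c:robot.read_camera(c) for c in("top","scene")}
t,s=cams["top"],cams["scene"]
print("vials top",[unproj(t,u,v,.108).round(4) for u,v in((265,249.7),(263.4,235.6))])
print("vials scene",[unproj(s,u,v,.108).round(4) for u,v in((266,218.6),(275.6,214))])
cv2.imwrite("pics/p18.png",cv2.resize(np.hstack([t["img"][220:320,330:430,::-1],s["img"][260:360,290:390,::-1]]),(800,400),interpolation=cv2.INTER_CUBIC))
P=place(np.array([[0,0,.052]]),.4995,-.1185,0);print(proj(t,P),proj(s,P))
```

```text
vials top [array([0.4723, 0.1082, 0.108 ]), array([0.4994, 0.1117, 0.108 ])]
vials scene [array([0.47  , 0.1093, 0.108 ]), array([0.4959, 0.1121, 0.108 ])]
[[381.32704838 239.75427561]] [[340.70024681 292.29761616]]
```

View pics/p18.png

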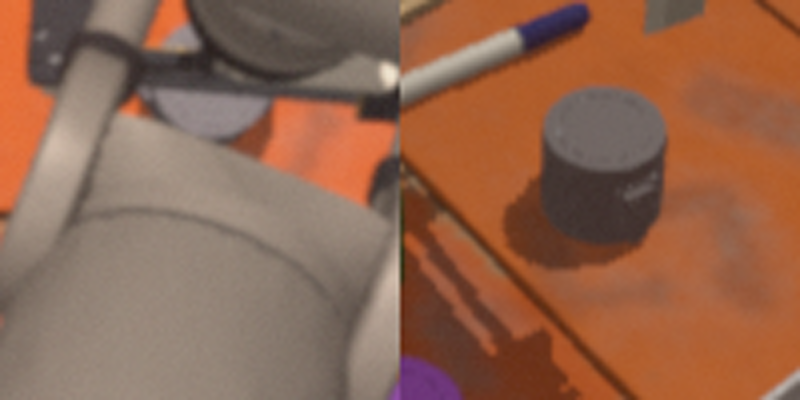

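Run:
```python
from cell import robot
from h import *
cams={c:robot.read_camera(c) for c in("top","scene")}
out=[]
for c,(u,v) in(("top",(225,195)),("scene",(220,190))):
    im=cams[c]["img"][v:v+100,u:u+100,::-1];im=cv2.resize(im,None,fx=8,fy=8,interpolation=cv2.INTER_CUBIC)[:600]
    for p,col in(((.4866,.116,.083),(255,0,255)),((.4848,.1108,.083),(0,160,0))):
        for P in(box(-.038,.038,-.038,.038,.064,.0641),cyl(.025,.08,.0801),cyl(.009,.108,.1081,.013),cyl(.009,.108,.1081,-.013),box(-.065,.065,-.065,.065,.01,.0101)):
            h=cv2.convexHull(proj(cams[c],place(P,*p)).astype(np.float32)).reshape(-1,2);h=((h-[u,v]+.5)*8).round().astype(int);cv2.polylines(im,[h.reshape(-1,1,2)],True,col,1)
    cv2.imwrite(f"pics/q_{c}.png",im)
```

```text
(no output)
```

View pics/q_top.png

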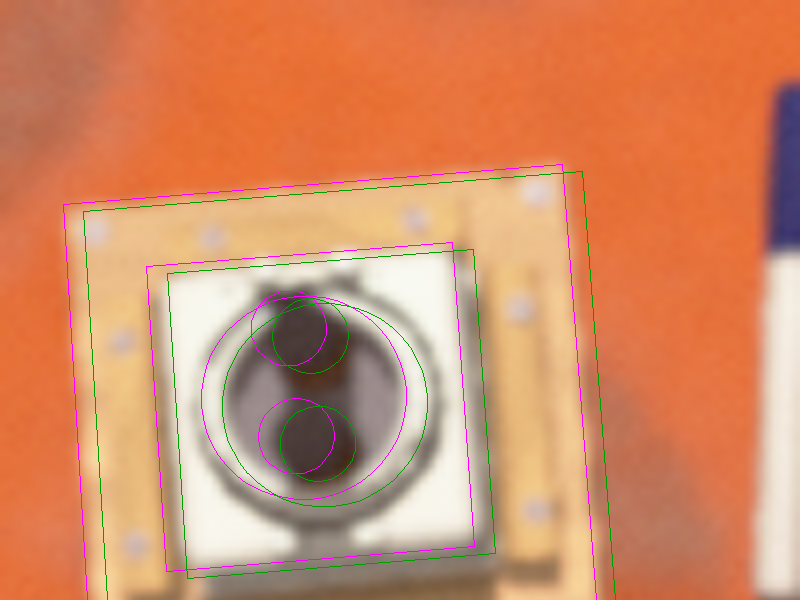

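View pics/q_scene.png

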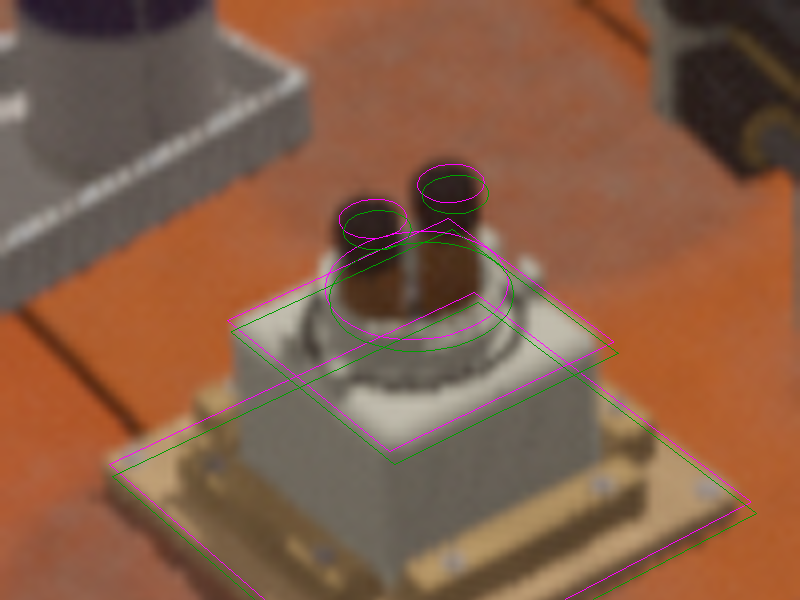

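The scene camera and the tool agree on the tub, while the top camera puts it 3 to 5 mm nearer -y. That error is along the jaw direction, so an open grip covers it. Going to the near vial at about (0.4736, 0.1135).

```bash
python3 plan.py .4736 .1135 .158 1.654 8 60
```

```text
now [ 0.4973 -0.1179  0.154 ] [-3.134e+00 -3.000e-03  1.488e+00] op 0.0916 F [-0.3 -0.8  1.3] t 21.225 q6 -1.87
[60.0, 28.6, -5.4, -0.4, -0.001, -0.0, -0.021]
.
.
.
.
.
.
[60.0, 29.1, -1.1, -0.5, -0.001, -0.0, -0.021]
```

move_arm:
  increments:
    - [70,28,-5,-2,-0.002,0,-0.021]
    - [60,28,-5,-2,-0.002,0,-0.021]
    - [60,29,-4,-2,-0.002,0,-0.021]
    - [60,29,-4,-2,0,0,-0.021]
    - [60,29,-3,-2,0,0,-0.021]
    - [60,29,-2,-2,0,0,-0.021]
    - [60,29,-2,-2,0,0,-0.021]
    - [60,28,-1,-1,0,0,-0.021]
    - [60,0,0,0,0,0,0]

```text
time: 22.35
tool_pos: [0.4711, 0.118, 0.1658]
tool_rot: [-3.133, -0.005, 1.659]
contact_force: [1.2, 0.4, -0.1]
opening: 0.0599
```

```bash
python3 plan.py .4736 .1135 .13 1.654 2 60
```

```text
now [0.4711 0.118  0.1658] [-3.133 -0.005  1.659] op 0.0599 F [ 1.2  0.4 -0.1] t 22.35 q6 -1.58
[60.0, -2.5, 1.2, 17.9, -0.004, -0.003, 0.003]
[60.0, -2.4, 1.1, 17.9, -0.004, -0.003, 0.003]
```

move_arm:
  increments:
    - [60,-2,1,12,-0.004,-0.003,0.003]
    - [60,-2,1,18,-0.004,-0.003,0.003]
    - [60,0,0,5,0,0,0]
    - [60,0,0,0,0,0,0]

```text
time: 22.85
tool_pos: [0.4731, 0.1112, 0.1275]
tool_rot: [-3.139, 0.002, 1.65]
contact_force: [-0.5, 0.1, 0.1]
opening: 0.0596
```

```bash
python3 plan.py .4736 .1135 .085 1.654 3 60;python3 see.py p19 215 170 100;python3 see.py p19t 225 190 100 top
```

```text
now [0.4731 0.1112 0.1275] [-3.139e+00  2.000e-03  1.650e+00] op 0.0596 F [-0.5  0.1  0.1] t 22.85 q6 -1.57
[60.0, 0.8, 0.3, 14.1, -0.001, 0.001, -0.001]
.
[60.0, 0.8, 0.2, 14.2, -0.001, 0.001, -0.001]
```

View pics/p19.png

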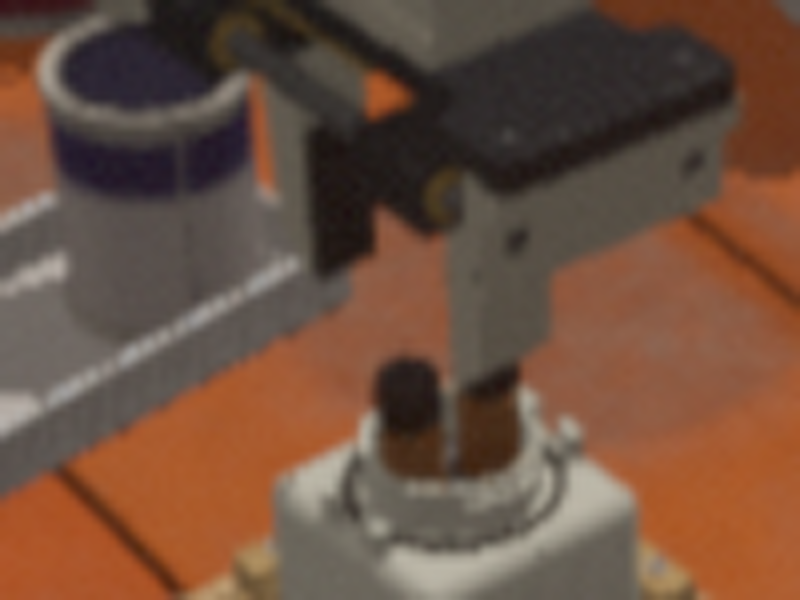

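View pics/p19t.png

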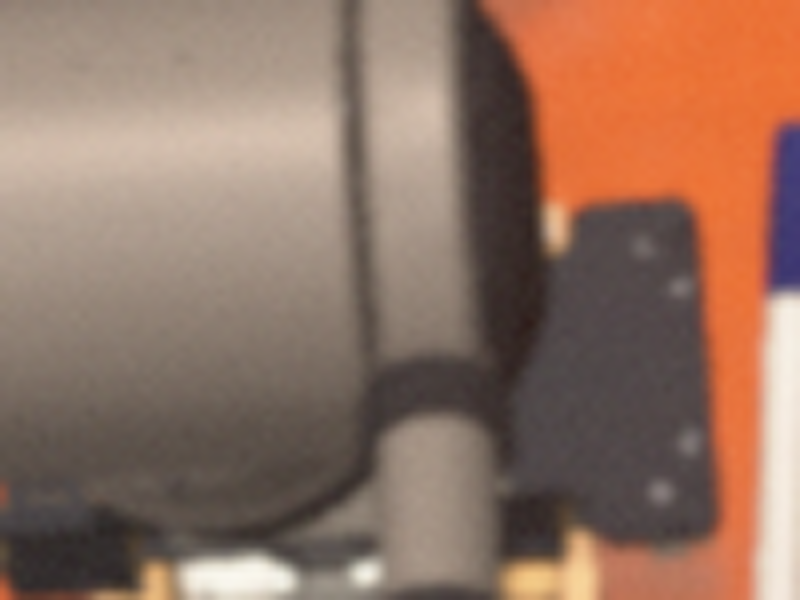

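The jaws straddle the near vial at (408,390). Descending, shifted slightly toward +y.

move_arm:
  increments:
    - [60,2,0,14,0,0,0]
    - [60,1,0,14,0,0,0]
    - [60,1,0,13,0,0,0]
    - [60,0,0,0,0,0,0]

```text
time: 23.45
tool_pos: [0.4732, 0.1157, 0.0844]
tool_rot: [-3.141, 0.002, 1.65]
contact_force: [-1.5, -0.8, -0.3]
opening: 0.06
```

```bash
python3 plan.py .4736 .1145 .0845 1.654 1 60;python3 see.py p20 215 170 100
```

```text
now [0.4732 0.1157 0.0844] [-3.141e+00  2.000e-03  1.650e+00] op 0.06 F [-1.5 -0.8 -0.3] t 23.45 q6 -1.56
[60.0, -1.2, 0.4, -0.1, -0.001, 0.002, -0.004]
```

View pics/p20.png

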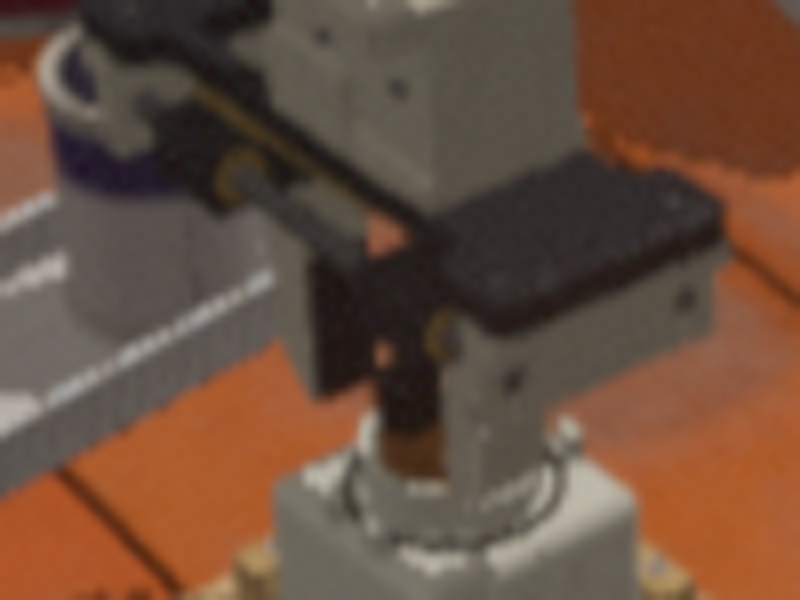

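move_arm:
  increments:
    - [36,-1,0,0,0,0,0]
    - [26,0,0,0,0,0,0]
    - [20,0,0,0,0,0,0]
    - [14,0,0,0,0,0,0]
    - [14,0,0,0,0,0,0]
  newtons: 8

```text
time: 24.12
tool_pos: [0.4746, 0.1147, 0.0861]
tool_rot: [3.138, 0.002, 1.65]
contact_force: [-0.8, 0.3, -0.6]
opening: 0.0178
```

```bash
python3 plan.py .4736 .1145 .0845 1.654 1 60;python3 see.py p21 215 170 100
```

```text
now [0.4746 0.1147 0.0861] [3.138e+00 2.000e-03 1.650e+00] op 0.0178 F [-0.8  0.3 -0.6] t 24.125 q6 -1.57
[60.0, -0.1, -1.0, 1.6, 0.003, 0.002, -0.004]
```

View pics/p21.png

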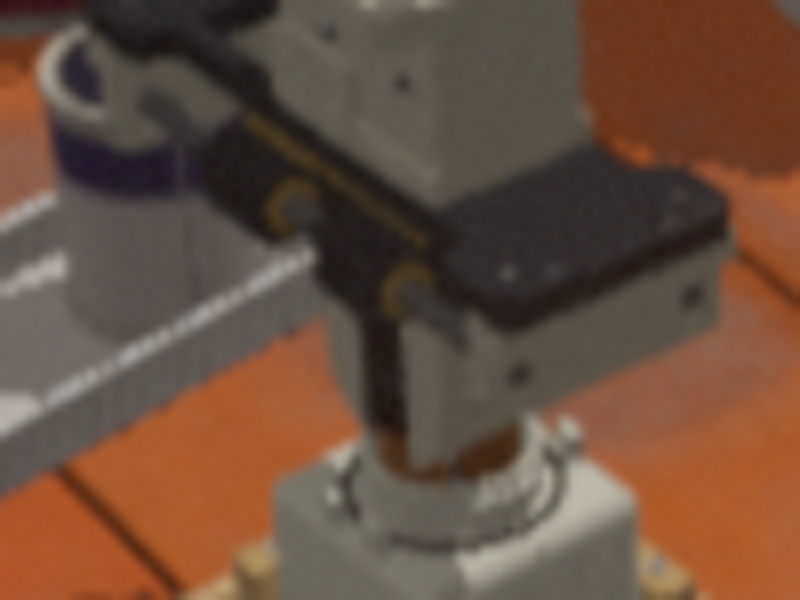

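Opening is 17.8 mm, so it is the vial, and there is no side force. Firming the grip and lifting.

move_arm:
  increments:
    - [12,0,0,0,0,0,0]
    - [12,0,0,-10,0,0,0]
    - [12,0,0,-16,0,0,0]
    - [12,0,0,-20,0,0,0]
    - [12,0,0,-25,0,0,0]
    - [12,0,0,-5,0,0,0]
    - [12,0,0,0,0,0,0]
  newtons: 14

```text
time: 25.05
tool_pos: [0.4743, 0.1149, 0.1662]
tool_rot: [3.138, 0.002, 1.65]
contact_force: [-0.1, 0.2, -0.5]
opening: 0.0175
```

```bash
python3 plan.py .432 .310 .17 1.72 8 12;python3 see.py p22 190 150 133
```

```text
now [0.4743 0.1149 0.1662] [3.138e+00 2.000e-03 1.650e+00] op 0.0175 F [-0.1  0.2 -0.5] t 25.05 q6 -1.57
[12.0, 24.7, -3.3, -0.5, 0.0, 0.0, -0.009]
.
.
.
.
.
.
[12.0, 24.9, -1.8, -0.5, 0.0, 0.0, -0.009]
```

View pics/p22.png

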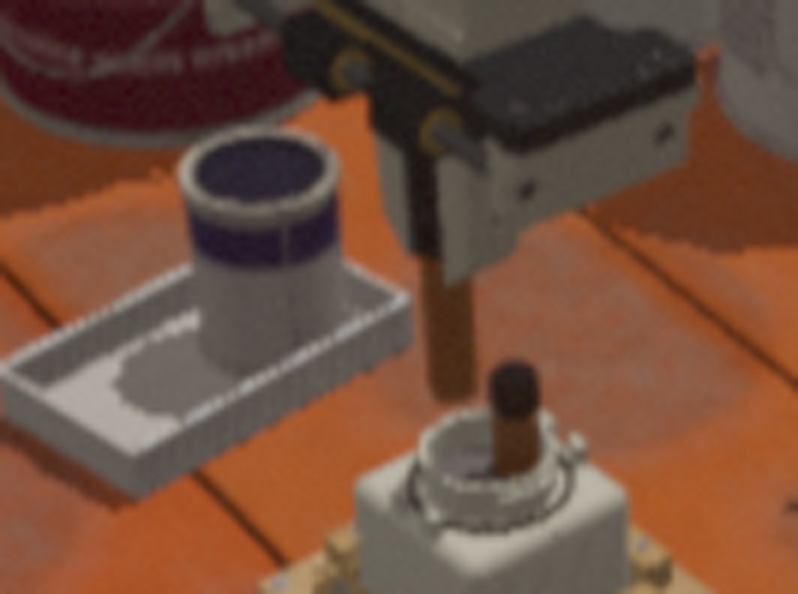

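The first vial hangs upright, clear of the tub. Moving it to the left tray.

move_arm:
  increments:
    - [12,24,-3,-2,0,0,-0.009]
    - [12,25,-3,-2,0,0,-0.009]
    - [12,25,-3,-2,0,0,-0.009]
    - [12,25,-2,-2,0,0,-0.009]
    - [12,25,-2,-2,0,0,-0.009]
    - [12,25,-2,-2,0,0,-0.009]
    - [12,25,-2,-2,0,0,-0.009]
    - [12,23,-2,0,0,0,-0.009]
    - [12,0,0,0,0,0,0]

```text
time: 26.22
tool_pos: [0.4281, 0.3125, 0.1697]
tool_rot: [-3.127, 0.006, 1.723]
contact_force: [-0.3, -0.0, -0.5]
opening: 0.0179
```

```bash
python3 plan.py .432 .310 .1 1.72 4 12;python3 see.py p23 160 130 133
```

```text
now [0.4281 0.3125 0.1697] [-3.127  0.006  1.723] op 0.0179 F [-0.3 -0.  -0.5] t 26.225 q6 -1.24
[12.0, -0.7, 1.1, 17.4, -0.004, 0.001, 0.001]
.
.
[12.0, -0.7, 0.9, 17.4, -0.004, 0.001, 0.001]
```

View pics/p23.png

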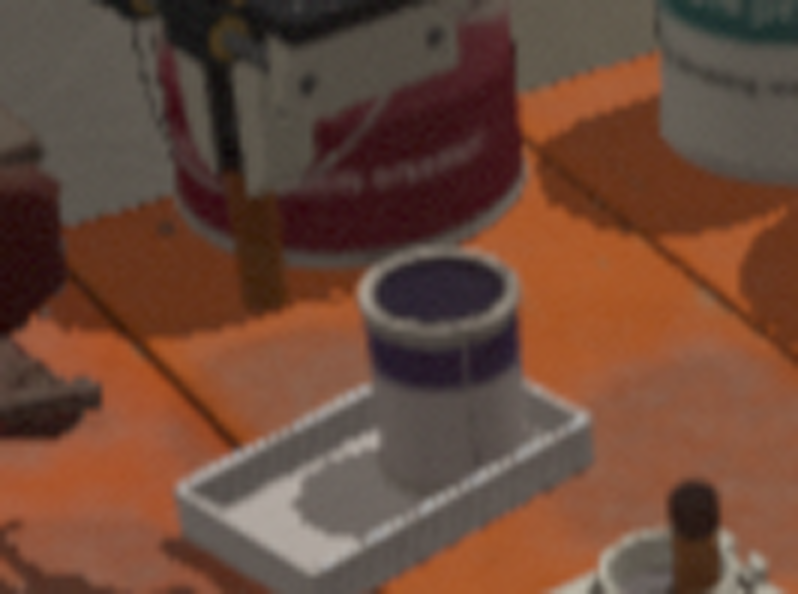

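move_arm:
  increments:
    - [12,-1,1,18,-0.004,0.002,0]
    - [12,-1,1,22,-0.004,0.002,0]
    - [12,0,1,22,-0.004,0.002,0]
    - [12,0,0,15,0,0,0]
    - [12,0,0,0,0,0,0]

```text
time: 26.9
tool_pos: [0.4314, 0.3045, 0.0885]
tool_rot: [-3.136, 0.003, 1.718]
contact_force: [-0.7, -0.1, -0.7]
opening: 0.0175
```

```bash
python3 plan.py .432 .310 .057 1.72 2 12;python3 see.py p24 160 130 133;python3 see.py p24t 120 190 133 top
```

```text
now [0.4314 0.3045 0.0885] [-3.136e+00  3.000e-03  1.718e+00] op 0.0175 F [-0.7 -0.1 -0.7] t 26.9 q6 -1.25
[12.0, 2.7, 0.8, 15.7, -0.003, 0.001, -0.001]
[12.0, 2.7, 0.8, 15.7, -0.003, 0.001, -0.001]
```

View pics/p24.png

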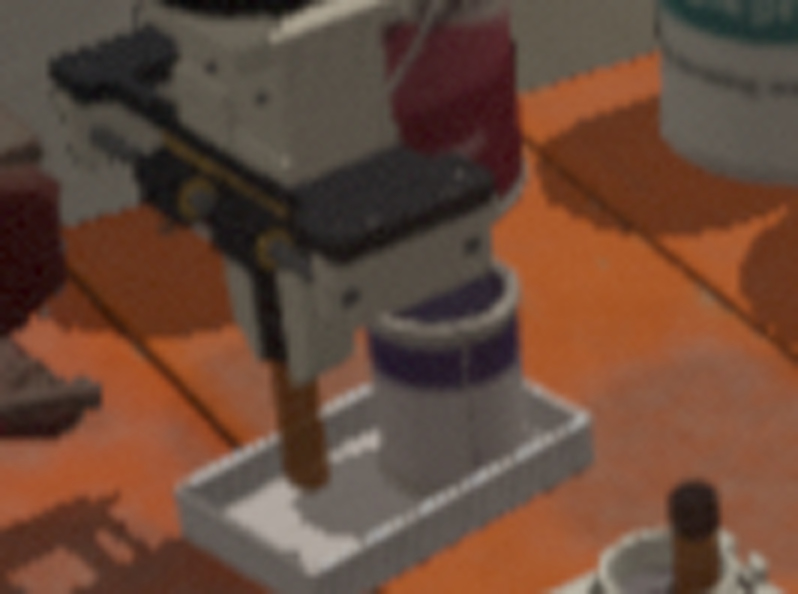

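View pics/p24t.png

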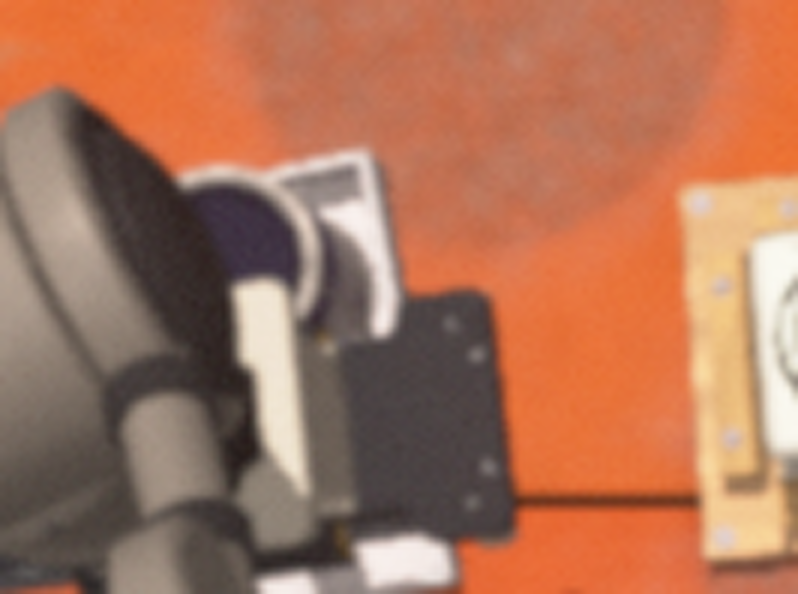

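The vial is over the free end of the tray. Lowering to the floor.

move_arm:
  increments:
    - [12,3,1,13,-0.003,0,0]
    - [12,3,1,12,0,0,0]
    - [12,0,0,0,0,0,0]

```text
time: 27.38
tool_pos: [0.4341, 0.3119, 0.0643]
tool_rot: [3.139, 0.001, 1.718]
contact_force: [-0.4, -0.4, -0.5]
opening: 0.0179
```

```bash
python3 plan.py .432 .310 .057 1.72 2 12
```

```text
now [0.4341 0.3119 0.0643] [3.139e+00 1.000e-03 1.718e+00] op 0.0179 F [-0.4 -0.4 -0.5] t 27.375 q6 -1.24
[12.0, -0.8, -1.2, 3.6, 0.001, 0.001, -0.001]
[12.0, -0.8, -1.2, 3.6, 0.001, 0.001, -0.001]
```

move_arm:
  increments:
    - [12,0,0,3,0.001,0,0]
    - [12,0,0,2.5,0,0,0]
    - [12,0,0,0,0,0,0]

```text
time: 27.75
tool_pos: [0.4343, 0.3122, 0.0586]
tool_rot: [3.14, 0.001, 1.718]
contact_force: [-0.6, -0.5, -0.6]
opening: 0.0175
```

```bash
python3 plan.py .432 .310 .057 1.72 2 12;python3 see.py p25 160 150 100
```

```text
now [0.4343 0.3122 0.0586] [3.140e+00 1.000e-03 1.718e+00] op 0.0175 F [-0.6 -0.5 -0.6] t 27.75 q6 -1.24
[12.0, -0.9, -1.3, 0.8, 0.001, 0.001, -0.001]
[12.0, -0.9, -1.3, 0.8, 0.001, 0.001, -0.001]
```

View pics/p25.png

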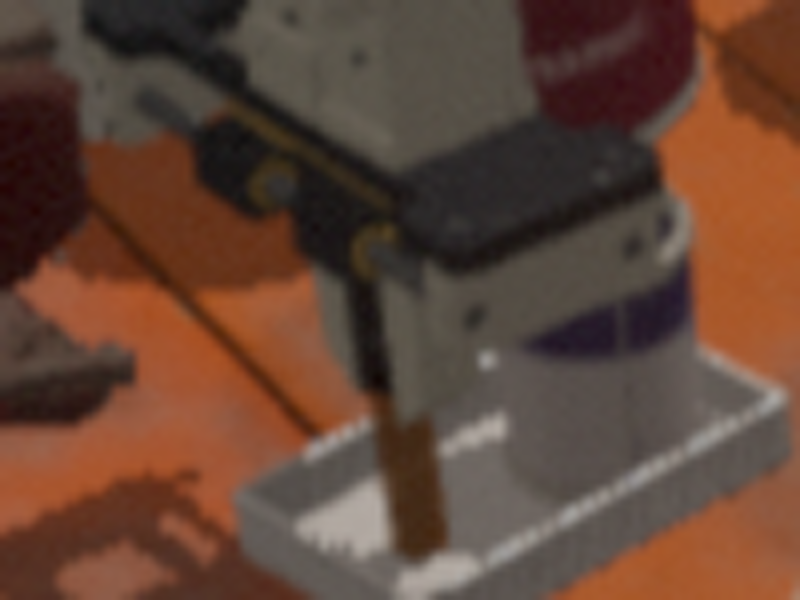

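Run:
```python
from cell import robot
from h import *
s=robot.read_camera("scene")
q=proj(s,np.array([[.4343,.3122,.055],[.4343,.3122,.005],[.4343,.3122,.003]]));print((q-[160,150])*8)
print((proj(s,place(box(-.072,.072,-.041,.041,.003,.0031)[::2],.471,.319,.225))-[160,150])*8)
```

```text
[[405.45759223 409.80123396]
 [424.68546644 545.27432013]
 [425.43571263 550.56030058]]
[[426.95617229 656.47838993]
 [254.71206486 549.03082785]
 [779.85279974 454.90626637]
 [607.61237992 359.96760454]]
```

The vial matches the projected vertical and lies well inside the walls. Easing down to contact.

move_arm:
  increments:
    - [12,0,0,1.5,0,0,0]
    - [12,0,0,0.5,0,0,0]

```text
time: 28.1
tool_pos: [0.4346, 0.3123, 0.0571]
tool_rot: [3.139, 0.001, 1.718]
contact_force: [-0.6, -0.4, 2.4]
opening: 0.0175
```

Contact at +2.4 N. Releasing: open first, then rise.

move_arm:
  increments:
    - [21,0,0,0,0,0,0]
    - [28,0,0,0,0,0,0]
    - [44,0,0,0,0,0,0]
    - [44,0,0,-15,0,0,0]
    - [44,0,0,-30,0,0,0]
    - [44,0,0,-35,0,0,0]
    - [44,0,0,-30,0,0,0]
    - [44,0,0,0,0,0,0]

```text
time: 29.1
tool_pos: [0.4347, 0.3125, 0.1746]
tool_rot: [3.136, -0.0, 1.718]
contact_force: [0.0, 0.3, -0.9]
opening: 0.044
```

```bash
python3 plan.py .4995 .1156 .16 1.654 8 56;python3 see.py p26 160 150 133
```

```text
now [0.4347 0.3125 0.1746] [ 3.136 -0.     1.718] op 0.044 F [ 0.   0.3 -0.9] t 29.1 q6 -1.24
[56.0, -25.5, 4.4, 1.8, 0.001, -0.0, 0.008]
.
.
.
.
.
.
[56.0, -25.3, 5.8, 1.8, 0.001, -0.0, 0.008]
```

View pics/p26.png

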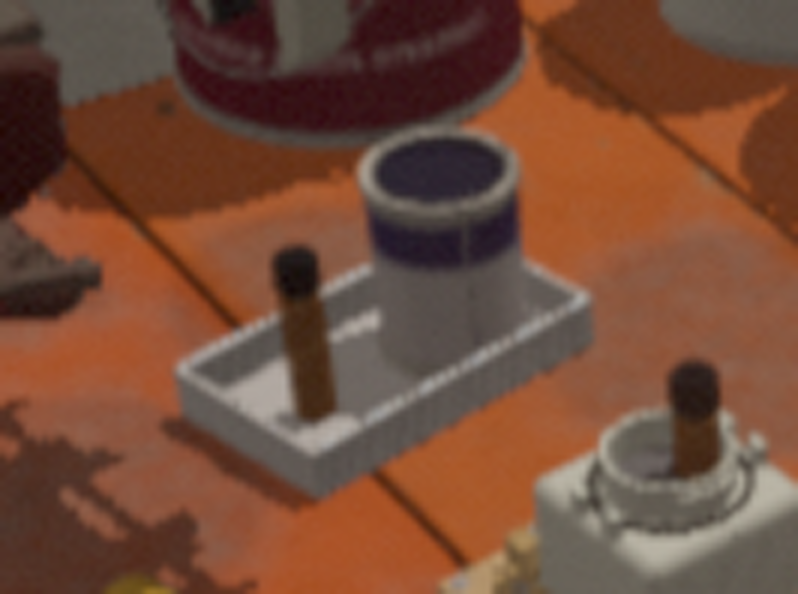

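The first vial stands upright in the left tray at (310,360). Going to the second vial.

move_arm:
  increments:
    - [56,-25,4,0,0,0,0.008]
    - [56,-25,5,0,0,0,0.008]
    - [56,-25,5,0,0,0,0.008]
    - [56,-25,5,0,0,0,0.008]
    - [56,-25,5,0,0,0,0.008]
    - [56,-25,5,0,0,0,0.008]
    - [56,-25,5,0,0,0,0.008]
    - [56,-25,6,0,0,0,0.008]
    - [56,0,0,0,0,0,0]

```text
time: 30.28
tool_pos: [0.4931, 0.1113, 0.1651]
tool_rot: [-3.128, 0.002, 1.653]
contact_force: [0.5, 0.6, 0.0]
opening: 0.0562
```

```bash
python3 plan.py .4995 .1165 .13 1.654 3 56
```

```text
now [0.4931 0.1113 0.1651] [-3.128e+00  2.000e-03  1.653e+00] op 0.0562 F [0.5 0.6 0. ] t 30.275 q6 -1.58
[56.0, 1.6, 2.4, 11.7, -0.005, 0.001, -0.0]
.
[56.0, 1.5, 2.3, 11.7, -0.005, 0.001, -0.0]
```

move_arm:
  increments:
    - [56,2,2,8,-0.005,0,0]
    - [56,2,2,12,-0.005,0,0]
    - [56,1,2,12,-0.003,0,0]
    - [56,0,0,0,0,0,0]

```text
time: 30.78
tool_pos: [0.4966, 0.1194, 0.129]
tool_rot: [-3.137, 0.002, 1.656]
contact_force: [-0.8, -0.1, 0.2]
opening: 0.0557
```

```bash
python3 plan.py .4995 .1165 .086 1.654 3 56;python3 see.py p27 215 160 100
```

```text
now [0.4966 0.1194 0.129 ] [-3.137e+00  2.000e-03  1.656e+00] op 0.0557 F [-0.8 -0.1  0.2] t 30.775 q6 -1.57
[56.0, -1.0, 0.9, 14.3, -0.001, 0.001, 0.001]
.
[56.0, -1.0, 0.9, 14.3, -0.001, 0.001, 0.001]
```

View pics/p27.png

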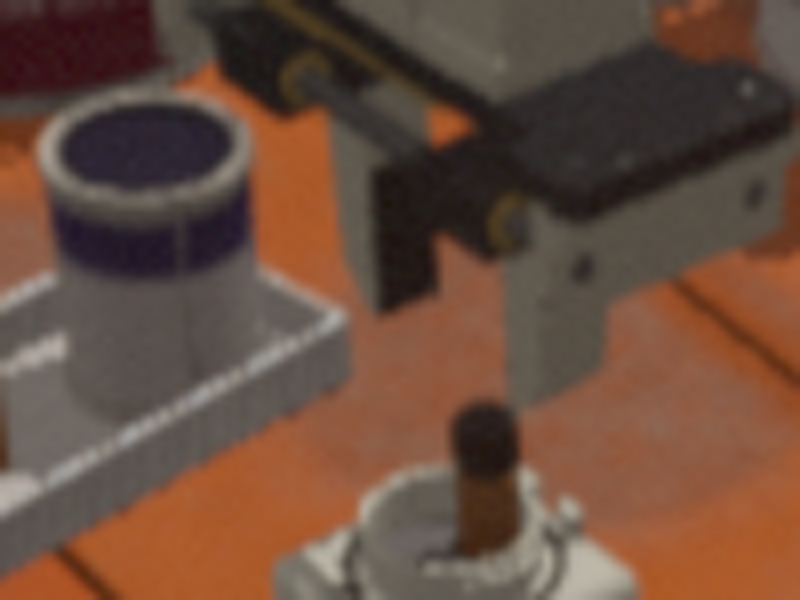

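move_arm:
  increments:
    - [56,-2,1,14,-0.002,0,0]
    - [56,-1,1,14,0,0,0]
    - [56,0,1,14,0,0,0]
    - [56,0,0,0,0,0,0]

```text
time: 31.32
tool_pos: [0.5003, 0.1163, 0.0846]
tool_rot: [-3.141, 0.002, 1.656]
contact_force: [0.2, 0.6, 0.5]
opening: 0.056
```

```bash
python3 plan.py .4995 .1165 .085 1.654 1 56;python3 see.py p28 215 170 100
```

```text
now [0.5003 0.1163 0.0846] [-3.141e+00  2.000e-03  1.656e+00] op 0.056 F [0.2 0.6 0.5] t 31.325 q6 -1.57
[56.0, 0.2, -0.8, -0.4, -0.001, 0.002, 0.002]
```

View pics/p28.png

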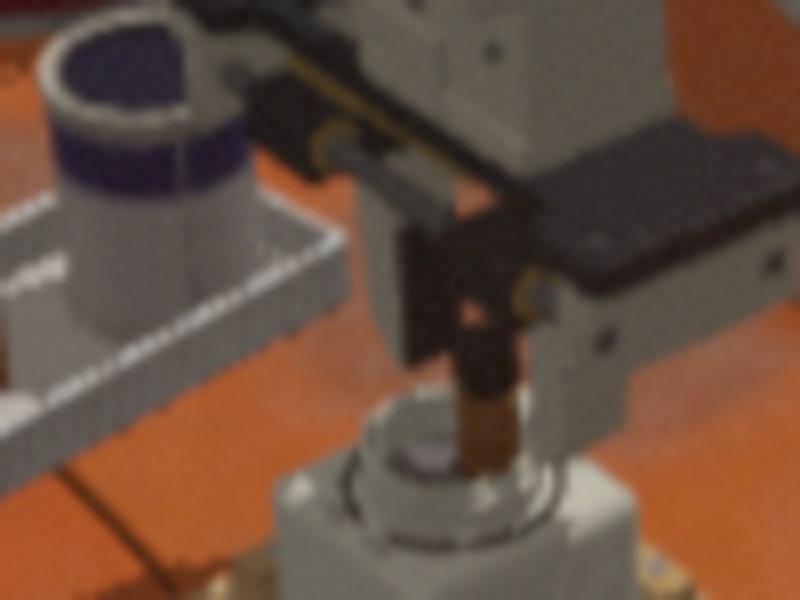

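move_arm:
  increments:
    - [36,0,0,0,0,0,0]
    - [26,0,0,0,0,0,0]
    - [20,0,0,0,0,0,0]
    - [14,0,0,0,0,0,0]
    - [14,0,0,0,0,0,0]
  newtons: 8

```text
time: 32.0
tool_pos: [0.5017, 0.1165, 0.0866]
tool_rot: [3.139, 0.002, 1.656]
contact_force: [0.3, -0.3, -0.9]
opening: 0.0174
```

move_arm:
  increments:
    - [12,0,0,0,0,0,0]
    - [12,0,0,-10,0,0,0]
    - [12,0,0,-16,0,0,0]
    - [12,0,0,-20,0,0,0]
    - [12,0,0,-25,0,0,0]
    - [12,0,0,-12,0,0,0]
    - [12,0,0,0,0,0,0]
  newtons: 14

```text
time: 32.88
tool_pos: [0.5014, 0.1167, 0.1744]
tool_rot: [3.138, 0.002, 1.656]
contact_force: [-0.7, 0.4, -1.1]
opening: 0.0178
```

```bash
python3 plan.py .4995 -.314 .175 1.66 14 12;python3 see.py p29 190 150 133
```

```text
now [0.5014 0.1167 0.1744] [3.138e+00 2.000e-03 1.656e+00] op 0.0178 F [-0.7  0.4 -1.1] t 32.875 q6 -1.57
[12.0, -30.6, -2.7, -0.0, 0.0, 0.0, -0.0]
.
.
.
.
.
.
.
.
.
.
.
.
[12.0, -30.6, -2.9, -0.0, 0.0, 0.0, -0.0]
```

View pics/p29.png

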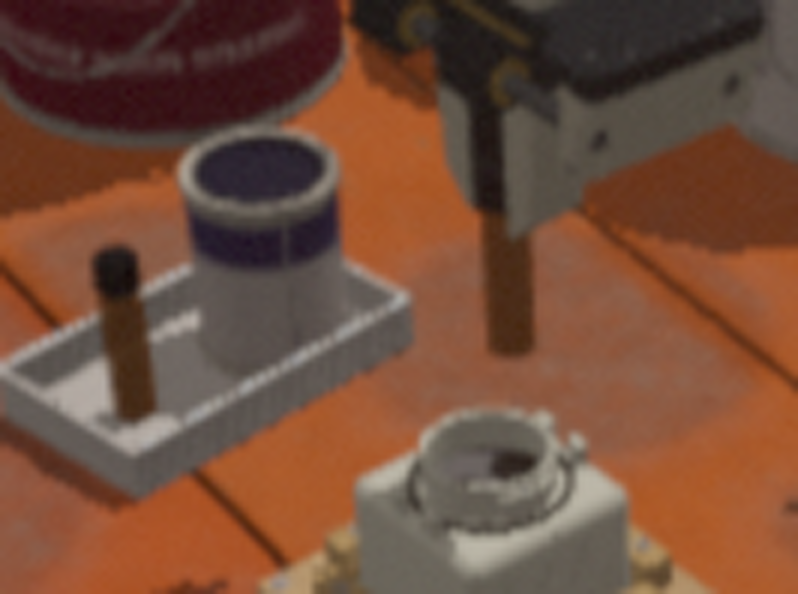

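The second vial is out and held upright. The tub is empty and seated. Carrying the vial to the right tray.

move_arm:
  increments:
    - [12,-28,-3,0,0,0,0]
    - [12,-31,-3,0,0,0,0]
    - [12,-31,-3,0,0,0,0]
    - [12,-31,-3,0,0,0,0]
    - [12,-31,-3,0,0,0,0]
    - [12,-31,-3,0,0,0,0]
    - [12,-31,-3,0,0,0,0]
    - [12,-31,-3,0,0,0,0]
    - [12,-31,-3,0,0,0,0]
    - [12,0,0,0,0,0,0]

```text
time: 34.17
tool_pos: [0.4922, -0.1676, 0.1626]
tool_rot: [-3.126, -0.005, 1.657]
contact_force: [-0.8, -0.3, 0.3]
opening: 0.0168
```

```bash
python3 plan.py .504 -.317 .17 1.66 5 12
```

```text
now [ 0.4922 -0.1676  0.1626] [-3.126 -0.005  1.657] op 0.0168 F [-0.8 -0.3  0.3] t 34.175 q6 -2.13
[12.0, -30.0, -0.2, -1.6, -0.003, -0.001, -0.001]
.
.
.
[12.0, -30.0, -0.3, -1.5, -0.003, -0.001, -0.001]
```

move_arm:
  increments:
    - [12,-30,0,-2,-0.004,0,0]
    - [12,-30,0,-2,-0.004,0,0]
    - [12,-30,0,-2,-0.003,0,0]
    - [12,-30,0,-2,-0.003,0,0]
    - [12,-27,0,-2,0,0,0]
    - [12,0,0,0,0,0,0]

```text
time: 34.92
tool_pos: [0.5041, -0.311, 0.1658]
tool_rot: [-3.133, -0.015, 1.66]
contact_force: [0.7, -0.1, -0.3]
opening: 0.0176
```

```bash
python3 plan.py .504 -.317 .1 1.66 4 12;python3 see.py p30 340 230 160
```

```text
now [ 0.5041 -0.311   0.1658] [-3.133 -0.015  1.66 ] op 0.0176 F [ 0.7 -0.1 -0.3] t 34.925 q6 -2.35
[12.0, -1.8, -0.0, 16.4, -0.002, -0.004, 0.0]
.
.
[12.0, -1.6, -0.1, 16.4, -0.002, -0.004, 0.0]
```

View pics/p30.png

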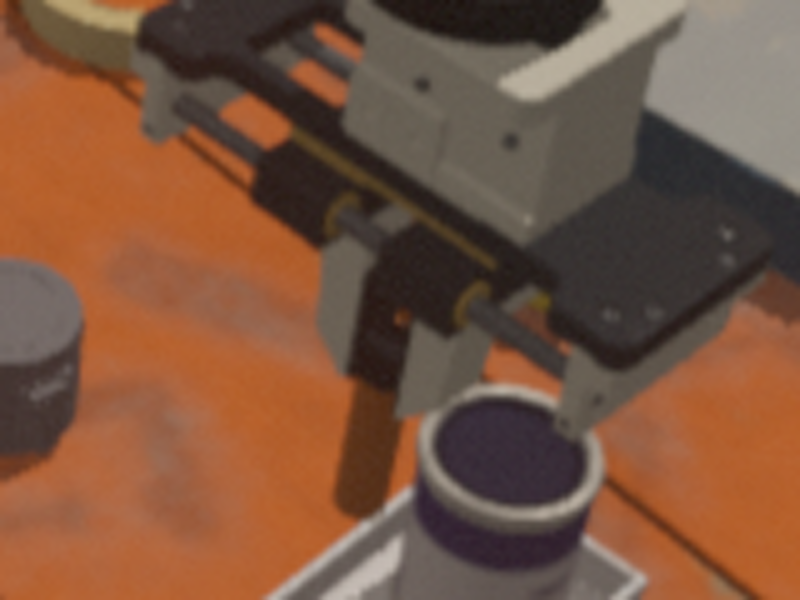

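move_arm:
  increments:
    - [12,-2,0,18,-0.003,-0.005,0]
    - [12,-2,0,22,-0.003,-0.005,0]
    - [12,-2,0,22,-0.002,-0.005,0]
    - [12,0,0,15,0,0,0]
    - [12,0,0,0,0,0,0]

```text
time: 35.6
tool_pos: [0.5041, -0.3066, 0.0852]
tool_rot: [-3.138, -0.006, 1.667]
contact_force: [-0.4, -0.0, 0.8]
opening: 0.0175
```

```bash
python3 plan.py .504 -.317 .0575 1.66 2 12;python3 see.py p31 370 270 100;python3 - <<'E'
from cell import robot
from h import *
s=robot.read_camera("scene");p=robot.observe()["tool_pos"]
q=proj(s,p+np.array([[0,0,0],[0,0,-.053]]));print((q-[370,270])*8)
print((proj(s,place(box(-.072,.072,-.041,.041,.003,.0031)[::2],.5455,-.313,.118))-[370,270])*8)
E
```

```text
now [ 0.5041 -0.3066  0.0852] [-3.138 -0.006  1.667] op 0.0175 F [-0.4 -0.   0.8] t 35.6 q6 -2.34
[12.0, -5.2, -0.5, 13.8, -0.002, -0.003, 0.003]
[12.0, -5.2, -0.5, 13.9, -0.002, -0.003, 0.003]
[[329.46808892 550.23531265]
 [301.87651117 712.25643795]]
[[ 370.89484274 1024.31772465]
 [  88.32542154  796.56224179]
 [ 768.8139995   673.42284048]
 [ 489.34941853  478.24172661]]
```

View pics/p31.png

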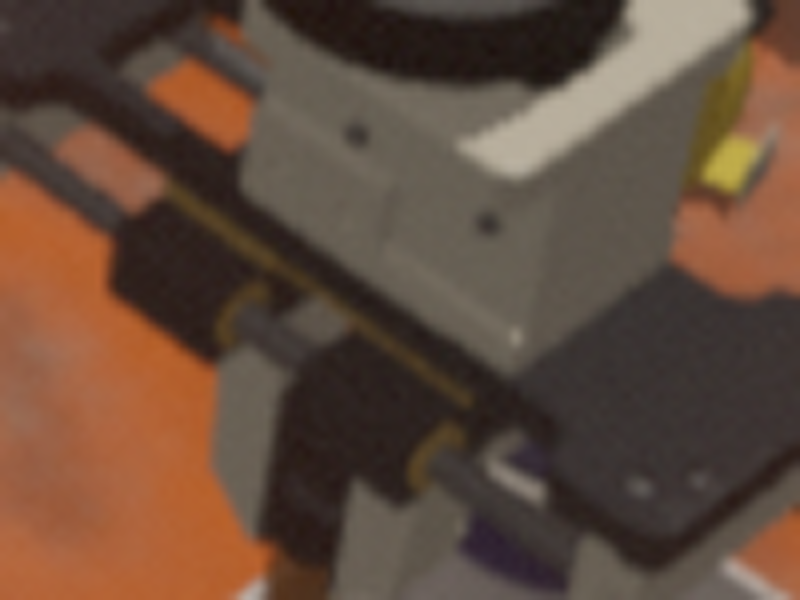

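The lean in the picture is perspective, since it matches the projected vertical. Correcting y and going down.

move_arm:
  increments:
    - [12,-5,0,3,-0.002,-0.003,0.003]
    - [12,-5,0,9,-0.002,-0.003,0.003]
    - [12,0,0,9,0,0,0]
    - [12,0,0,0,0,0,0]

```text
time: 36.2
tool_pos: [0.5067, -0.3192, 0.066]
tool_rot: [3.137, 0.005, 1.659]
contact_force: [-0.6, -0.1, -0.6]
opening: 0.0178
```

```bash
python3 plan.py .504 -.317 .0575 1.66 1 12;python3 see.py p32 350 290 133;python3 - <<'E'
from cell import robot
from h import *
s=robot.read_camera("scene");p=robot.observe()["tool_pos"]
q=proj(s,p+np.array([[0,0,0],[0,0,-.053]]));print((q-[350,290])*6)
E
```

```text
now [ 0.5067 -0.3192  0.066 ] [3.137 0.005 1.659] op 0.0178 F [-0.6 -0.1 -0.6] t 36.2 q6 -2.35
[12.0, 2.4, -2.5, 8.5, 0.005, 0.005, -0.001]
[[393.21258613 361.76588269]
 [371.74376062 480.11140005]]
```

View pics/p32.png

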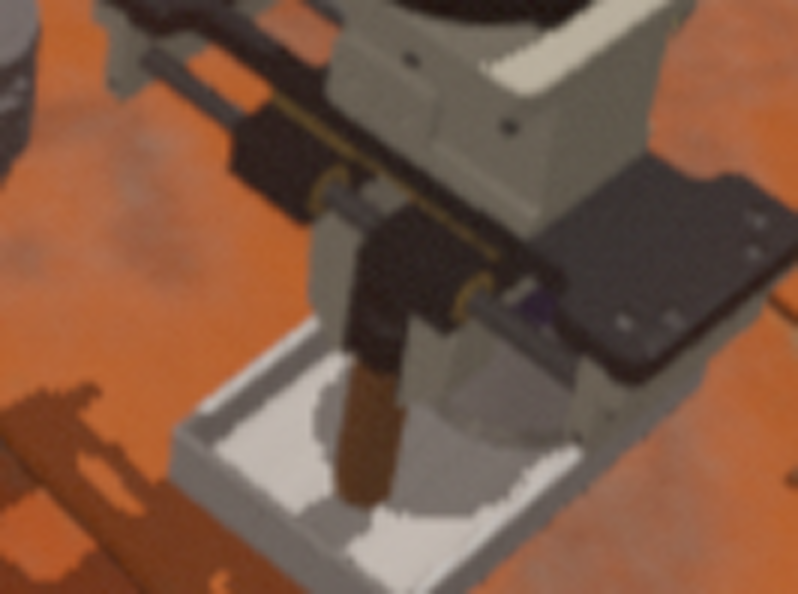

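move_arm:
  increments:
    - [12,1,0,4,0.004,0.005,0]
    - [12,0,0,3,0,0,0]
    - [12,0,0,0,0,0,0]

```text
time: 36.67
tool_pos: [0.5072, -0.3184, 0.0597]
tool_rot: [3.139, 0.001, 1.66]
contact_force: [0.6, 0.7, -0.5]
opening: 0.0174
```

```bash
python3 plan.py .504 -.317 .0575 1.66 1 12
```

```text
now [ 0.5072 -0.3184  0.0597] [3.139e+00 1.000e-03 1.660e+00] op 0.0174 F [ 0.6  0.7 -0.5] t 36.675 q6 -2.35
[12.0, 1.6, -3.1, 2.2, 0.002, 0.001, -0.0]
```

move_arm:
  increments:
    - [12,0,0,1.5,0,0,0]
    - [12,0,0,1,0,0,0]

```text
time: 36.92
tool_pos: [0.5075, -0.3184, 0.0575]
tool_rot: [3.139, 0.001, 1.66]
contact_force: [-0.5, 0.8, 5.0]
opening: 0.0175
```

Contact (+5 N). Releasing.

move_arm:
  increments:
    - [21,0,0,0,0,0,0]
    - [28,0,0,0,0,0,0]
    - [44,0,0,0,0,0,0]
    - [44,0,0,-15,0,0,0]
    - [44,0,0,-30,0,0,0]
    - [44,0,0,-35,0,0,0]
    - [44,0,0,-35,0,0,0]
    - [44,0,0,-30,0,0,0]
    - [44,0,0,0,0,0,0]
    - [44,0,0,0,0,0,0]

```text
time: 38.17
tool_pos: [0.507, -0.3183, 0.2123]
tool_rot: [3.136, 0.004, 1.66]
contact_force: [-0.1, -0.5, -0.6]
opening: 0.0439
```

Run:
```python
from cell import robot
import cv2
for c in("scene","top"):cv2.imwrite(f"pics/end_{c}.png",cv2.resize(robot.read_camera(c)["img"][100:430,100:540,::-1],(800,600),interpolation=cv2.INTER_CUBIC))
s=robot.observe();print(s["time"],s["contact_force"])
```

```text
38.275 [ 0.35285283  0.32004669 -0.32181054]
```

View pics/end_scene.png

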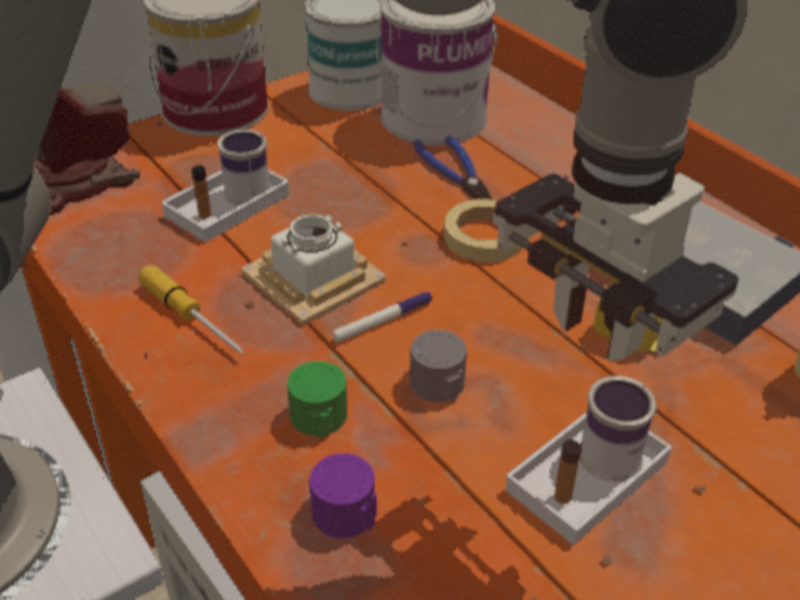

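View pics/end_top.png

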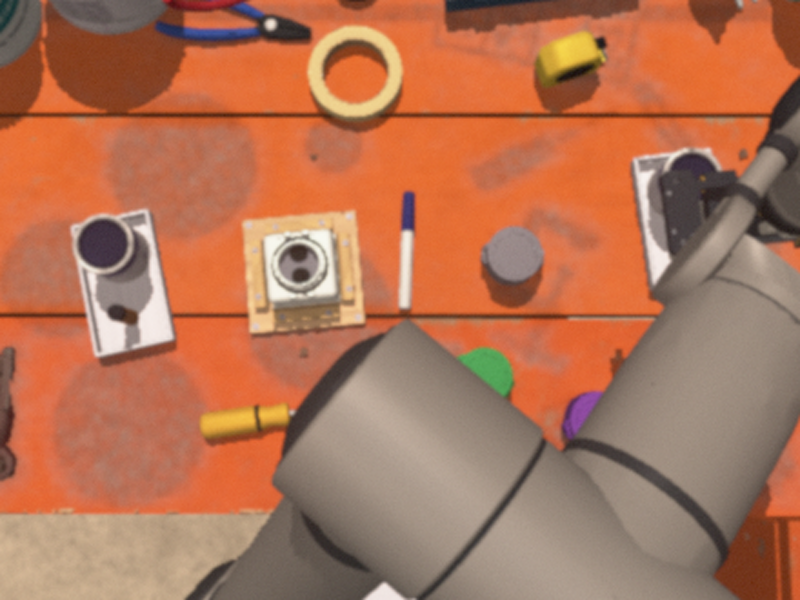

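The final pictures show a vial upright beside the tin in each tray: left at (202,190), right at (568,470). The tub is empty and square in the holder, and the cap stands rim down at (437,365). The marker, tapes and tins have not moved, and the arm is clear. Handing in.

```bash
python3 -c "
from cell import robot
print(robot.hand_in(), robot.observe()['time'])"
```

```text
the job is handed in; nothing more can be done
the job is handed in; nothing more can be done
```

Both filler kits are made up and the job is handed in, at about 38 s of the 72 s allowed. I don't have a verdict, because hand-in reports none.

**What I did**
1. I carried the closed tub by the cap's plain sides and stood it in the holder.
2. After letting go, I squeezed both tabs (opening 61 mm, so about fully in).
3. I turned the cap about 80° anticlockwise, lifted it straight off and stood it rim down on the bench.
4. I stood one vial in the free end of each tray.

**Last checks**
- **Final pictures:** both vials are upright inside their trays, the tub is flat and square in the holder, and the cap stands on its rim. The tins, marker, masking tape and tape measure look unmoved.
- **Contact:** the gripper is open, about 21 cm up, and touching nothing. Wrist force is under 1 N, which is reading noise.
- **Disagreement:** the top camera placed the tub and vials 3–5 mm nearer -y than the scene camera and the tool did. I went by the scene camera and the tool, and both vials gripped at about 17.5 mm with no side force.
- **Not checked from above:** the arm hid the right-hand vial in the last top picture, so that one is confirmed from the scene camera only.

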